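# Rehang the lift-off door of the dye cabinet

### The job

Take the dye cabinet's door with the blue knob out of the peg rack, hang it back on the cabinet with both hinge knuckles fully home on their two pins, and leave it shut against the rubber stops. Lower and close it gently, never dropping, forcing or slamming it: the hinge screws strip at a push of about 60 N. Leave the other frames, the dye jars, the bowl and the box where they are.

Things in the scene. Friction and masses are not known exactly. Their poses are not given: they have to be found in the camera images.
- door_center (a point): middle of the loose door: pine frame, turquoise panel, 220 wide (y) x 230 high (z) x 18 mm thick (x), 0.3-0.55 kg, frame bars 36 mm wide (pinch the top one across the thickness). This point is 115 mm above the lower edge. y points to the hinge edge, z up, -x is the outer face with a blue knob (22 mm across, 24 mm proud, at y = -92, z = 0). Hung and shut, its axes agree with the cabinet's
- lower_knuckle (a point): centre of the underside of the door's lower steel knuckle: an upright tube 18 mm outside, bore 10 mm, 28 mm long, open at both ends; at (0, +127, -85) mm from the door's middle in the door's axes
- upper_knuckle (a point): the same for the upper knuckle, 140 mm above the lower, at (0, +127, +55) mm from the door's middle
- cabinet: fixed plywood cabinet, 220 wide (y) x 170 deep (x) x 250 mm high; origin: centre of its underside, on the table. Open front on -x, pins beside its +y front edge, two rubber stops 6 mm thick near its -y front edge. The shut door's middle is at about (-100, 0, 127) mm here, 6 mm clear of the front; opening, its free edge swings from -y towards -x (clockwise from above), over 120 degrees
- lower_pin (a point): nominal seat of the lower pin, (-100, +127, 42) mm in the cabinet's frame: the 18 mm shoulder on which the knuckle's underside rests when home. The pin rises 24 mm from it: 8.4 mm thick, its top 1.5 mm bevelled to a flat end 6 mm wide. The hinge is adjustable (slots, packers) and its setting unrecorded: both pins really stand up to 4 mm off along the cabinet's x and up to 4 mm along its y; heights are exact
- upper_pin (a point): the same for the upper pin, 140 mm straight above the lower, same shape and same unknown shift as the lower, so both knuckles enter together if the door is upright. The pins are rigid; up to about 2 mm off centre the bevel pushes the knuckle sideways towards the pin's axis, further off it sits flat on the pin's end. Underneath each pin is its bracket, 26 mm high: come in low enough for the lower knuckle to pass under the upper one
- rack: fixed wooden peg rack, board 260 (x) x 190 (y) x 15 mm, origin: centre of its underside. Three slots along its x at y = -65, 0, +65 mm hold the door and two frames, upright on the board between dowels 55 mm high, 22 mm apart (lift 60 mm to clear). Any slot can hold the door; its hinge edge is towards the rack's +x, its outer face towards the rack's +y
- frame_a_center (a point): a yellow painted pine frame 200 x 80 high x 18 mm standing in the rack, its top 95 mm above the table (lift the door over it), its middle; leave alone
- frame_b_center (a point): a dark blue painted pine frame 200 x 80 high x 18 mm standing in the rack, its top 95 mm above the table (lift the door over it), its middle; leave alone
- jar_red_center (a point): red dye jar, 48 mm across, 60 mm high, inside the cabinet on its floor, its middle; leave alone
- jar_blue_center (a point): blue dye jar, 48 mm across, 60 mm high, inside the cabinet on its floor, its middle; leave alone
- jar_violet_center (a point): violet dye jar, 60 mm across, 70 mm high, on the table behind the rack, its middle; leave alone
- jar_green_center (a point): green dye jar, 60 mm across, 70 mm high, on the table at the left, its middle; leave alone
- bowl: purple plastic bowl, 124 mm across, 50 mm high, at the left, centre of its underside; leave alone
- pin_box: white box with a dark blue lid, 104 x 69 x 50 mm, at the right, centre of its underside; leave alone
There are look-alikes about, which are no part of the job. Leave any pink look-alike of the part that bears door_center alone.

How it is judged:
By the outcome, as a careful person would: the job done as asked, in the order asked, and still so for the second after the job is handed in, with the robot touching nothing.
It also fails if it takes over 72 s, if anything falls off the work surface, if the arm or the gripper's body presses on something with over 40 N, if the wrist force passes 120 N, or if a joint passes its speed limit or range.

### The arm

A 7-joint arm with a two-finger parallel gripper is mounted at the origin on the work surface. World frame = base frame: x ahead of the robot, y to its left, z up, the work surface at z = 0. Lengths are in m, angles in rad, forces in N, time in s.
With the tool pointing down it reaches from about 0.425 to 0.925 m from the base axis. Payload 6.8 kg.
Tool frame: the origin (TCP) lies midway between the tips of the shut fingers; the grasp point (between the pads) lies 19 mm behind it; x points along the fingers, z is the direction in which the jaws open and shut, and the axes are right-handed (so a half turn about x gives the same grasp; the last joint's range is limited). The gripper opens to 85 mm and grips with 20 to 120 N. Pads are 22 mm wide; open, the fingers measure 114 mm over their backs; the gripper's body (76 mm by 85 mm) begins 54 mm behind the grasp point. The pads swing forward as they close: fully open they stand 13 mm farther back than shut.
Start: joints at [-1.301, 0.477, 0.022, 1.555, -0.011, 1.109, -0.083], TCP at [0.249, 0.627, 0.231] pointing down, gripper open.
Joint ranges: [-2.96, 2.96], [-0.34, 2.1], [-1.41, 1.46], [0.24, 2.44], [-1.37, 4.51], [0.17, 1.92], [-2.96, 2.96]. Speed limits (rad/s): [2.39, 2.39, 3.14, 3.14, 3.14, 3.14, 3.14].

### API

Orientations are given as a unit quaternion [w, x, y, z].
In Python, from station import bot gives the robot as it stands. The module is installed in compiled form; this text tells all that it offers.
- The arm moves only by the shell command python3 -m jog 'ROWS' [FORCE]. ROWS is text: rows parted by semicolons, each of 7 numbers parted by spaces: the shift along the tool's x, y, z in mm, then the turn, a rotation vector about the tool's x, y, z in units of 6 degrees (1.0 is 6 degrees), then the finger opening in mm, from 0 to 85.4. A call has 1 to 5 rows; each row shifts and turns the commanded pose from where the row before left it, along the tool's axes as they then stand; what a row does not reach is not made up. A row lasts 1/10 s, in which the tool goes at most 50 mm and 8.59 degrees, less where a joint would pass 70% of its speed; a pose out of reach is approached as far as the arm can. A call with a gripper value outside its range is refused whole. The fingers move at their own pace and stop on an object; FORCE is the grip in N (left out, the last holds). Time passes only in rows, so rows that do not move let the fingers close. It gives the time, the measured TCP pose, the force and the opening at its end, in the units of the state.
- bot.get_obs(): the state, without advancing time (a new reading comes with each control period).
- bot.read_camera(name): name is "scene" or "top" or "wrist"; returns (picture, depth): 480x640x3 uint8, red, green, blue; 480x640 float32, m along the optical axis (not along the pixel's ray), 0 where there is no reading.
- bot.calibration(name): a dict with "fx", "fy", "cx", "cy" (pixels), "T" (4x4, takes a point from camera to world coordinates). Camera axes: x right, y up, looking along -z (the intrinsics and any distortion apply to the point x, -y, -z); pixel columns grow to the right and rows downward; lengths in m; the calibration is good to about 2 mm. A picture is of the moment at which its call begins: read the wrist's pose just before it. calibration takes no time and is no camera call; for the wrist camera it gives the pose at the moment of the call.
- bot.hand_in(): hands the job in, once; it reports no verdict.
The state is a dict: "t": time; "q": joint angles; "joint_vel": joint speeds; "joint_torque": joint torques, N m; "eef_pos": TCP position; "tool_rot": TCP orientation; "contact_force": force on the tool from outside, world axes, zero at the start; "torque": the same for the moment, N m; "gripper_width": opening from 0.0 (shut) to 1.0 (fully open).
Only numpy, scipy, OpenCV 4.12 (cv2) and the standard library are available. Lean on these libraries where they do the work, as an engineer would, in place of code of your own. Each camera call takes 0.05 s, during which the arm holds its last target.

## Working session

There is one attempt and no reset: what is moved stays moved. The work goes in short steps, Python scripts to look and compute and a shell command to move; the robot and the scene stay as the last step left them, time stands still between calls to the robot, and variables do not carry over. Pictures are saved under pics/ and viewed, and the job is handed in when it is done.

```bash
mkdir -p pics
python3 - <<'E'
from station import bot
import cv2,numpy as np
o=bot.get_obs();print({k:np.round(v,3) for k,v in o.items()})
for n in("scene","top","wrist"):
    p,d=bot.read_camera(n);c=bot.calibration(n)
    print(n,{k:np.round(v,3) for k,v in c.items()})
    cv2.imwrite(f"pics/{n}0.png",p[:,:,::-1]);np.savez(f"pics/{n}0.npz",p=p,d=d,T=c["T"],k=[c["fx"],c["fy"],c["cx"],c["cy"]])
E
```

```text
{'t': np.float64(0.0), 'q': array([-1.301,  0.478,  0.022,  1.556, -0.011,  1.109, -0.083]), 'joint_vel': array([-0.   , -0.   ,  0.   ,  0.   , -0.001, -0.   , -0.001]), 'joint_torque': array([-0.0000e+00, -5.9644e+01,  1.6080e+00, -2.8119e+01,  1.3000e-02,
        9.0000e-03,  0.0000e+00]), 'eef_pos': array([0.249, 0.627, 0.23 ]), 'tool_rot': array([ 0.584, -0.398,  0.585,  0.397]), 'contact_force': array([-0.178,  0.697, -0.303]), 'torque': array([-0.058,  0.027, -0.019]), 'gripper_width': np.float64(1.0)}
scene {'fx': np.float64(611.263), 'fy': np.float64(611.263), 'cx': np.float64(322.067), 'cy': np.float64(238.437), 'T': array([[ 0.303,  0.771, -0.559, -0.401],
       [-0.953,  0.251, -0.171, -0.307],
       [ 0.009,  0.585,  0.811,  1.385],
       [ 0.   ,  0.   ,  0.   ,  1.   ]])}
top {'fx': np.float64(544.305), 'fy': np.float64(544.305), 'cx': np.float64(323.059), 'cy': np.float64(243.963), 'T': array([[-0.006,  0.996, -0.093,  0.37 ],
       [-1.   , -0.006,  0.009, -0.039],
       [ 0.008,  0.093,  0.996,  1.464],
       [ 0.   ,  0.   ,  0.   ,  1.   ]])}
wrist {'fx': np.float64(335.565), 'fy': np.float64(335.565), 'cx': np.float64(319.223), 'cy': np.float64(238.642), 'T': array([[ 0.369, -0.896, -0.248,  0.186],
       [ 0.929,  0.355,  0.1  ,  0.653],
       [-0.001, -0.267,  0.964,  0.373],
       [ 0.   ,  0.   ,  0.   ,  1.   ]])}
```

View pics/scene0.png

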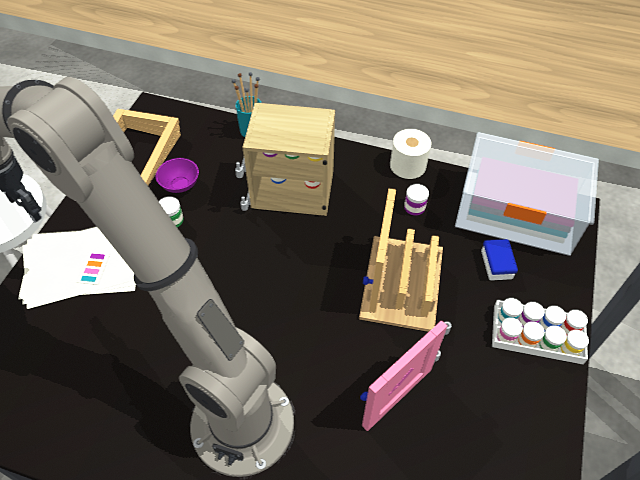

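View pics/top0.png

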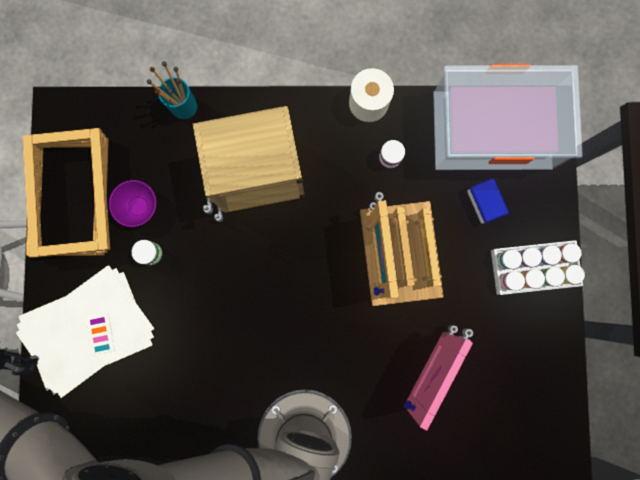

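View pics/wrist0.png

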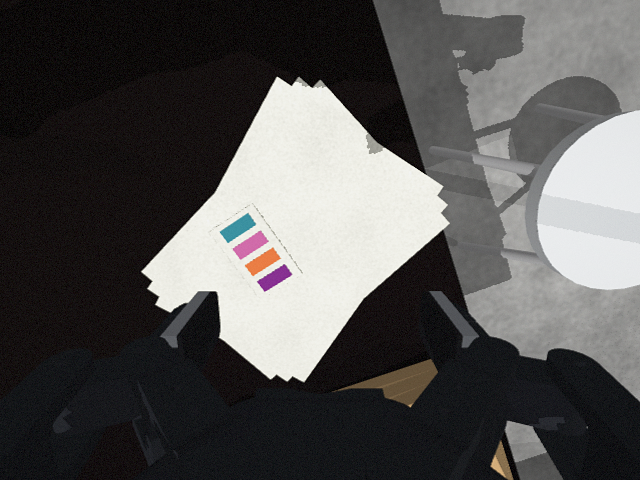

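```bash
cat > h.py <<'E'
import numpy as np,cv2
def load(f):
    z=np.load(f);return z['p'],z['d'],z['T'],z['k']
def cloud(d,T,k):
    v,u=np.mgrid[:d.shape[0],:d.shape[1]]
    P=np.stack([(u-k[2])/k[0]*d,-(v-k[3])/k[1]*d,-d,np.ones_like(d)],-1)
    W=(P@np.array(T).T)[...,:3];W[d<=0]=np.nan;return W
def ray(T,k,u,v,z):
    T=np.array(T);r=T[:3,:3]@np.array([(u-k[2])/k[0],-(v-k[3])/k[1],-1.]);o=T[:3,3]
    return o+r*(z-o[2])/r[2]
def proj(T,k,P):
    c=np.linalg.inv(T)@np.r_[P,1];return np.array([k[2]+k[0]*c[0]/-c[2],k[3]-k[1]*c[1]/-c[2]])
def snap(n,tag):
    from station import bot
    c=bot.calibration(n);p,d=bot.read_camera(n)
    k=[c["fx"],c["fy"],c["cx"],c["cy"]]
    cv2.imwrite(f"pics/{n}{tag}.png",p[:,:,::-1]);np.savez(f"pics/{n}{tag}.npz",p=p,d=d,T=c["T"],k=k)
    return p,d,np.array(c["T"]),k
E
python3 - <<'E'
from h import *
p,d,T,k=load('pics/top0.npz');W=cloud(d,T,k);z=W[...,2]
def rect(m,box,name):
    mm=np.zeros_like(m);u0,v0,u1,v1=box;mm[v0:v1,u0:u1]=m[v0:v1,u0:u1]
    P=W[mm][:,:2];r=cv2.minAreaRect((P*1000).astype(np.float32));print(name,mm.sum(),r,'z',np.nanmedian(z[mm]));
    print(np.round(cv2.boxPoints(r)))
    return mm
rect((z>.235)&(z<.26),(185,95,310,225),'cab top')
rect((z>.225)&(z<.26),(360,185,450,310),'door top')
rect((z>.08)&(z<.11),(360,185,450,310),'frames')
rect((z>.008)&(z<.022),(350,190,450,312),'rack board')
E
python3 - <<'E'
import cv2
a=cv2.imread('pics/top0.png');s=cv2.imread('pics/scene0.png')
x=cv2.resize(a[185:310,340:460],None,fx=4,fy=4,interpolation=2)
y=cv2.resize(a[180:230,180:310],None,fx=3,fy=3)
cv2.imwrite('pics/c1.png',x)
cv2.imwrite('pics/c2.png',cv2.resize(s[90:230,220:350],None,fx=4,fy=4,interpolation=2))
E
```

```text
cab top 7182 ((698.6705322265625, 122.0681381225586), (172.06639099121094, 221.0226593017578), 10.99163818359375) z 0.2505511922616004
[[593. 214.]
 [635.  -3.]
 [804.  30.]
 [762. 247.]]
door top 878 ((473.64398193359375, -196.54660034179688), (220.0465850830078, 19.349605560302734), 6.5651774406433105) z 0.24518633658601674
[[ 363. -200.]
 [ 365. -219.]
 [ 584. -194.]
 [ 582. -174.]]
frames 1369 ((487.5088806152344, -261.21063232421875), (229.10951232910156, 149.94183349609375), 6.543153285980225) z 0.09542116047048022
[[ 365. -200.]
 [ 382. -349.]
 [ 610. -323.]
 [ 593. -174.]]
rack board 3127 ((485.38775634765625, -257.46002197265625), (264.04412841796875, 319.3531799316406), 89.98457336425781) z 0.01566587355239757
[[ 326. -389.]
 [ 645. -390.]
 [ 645. -125.]
 [ 326. -125.]]
```

View pics/c1.png

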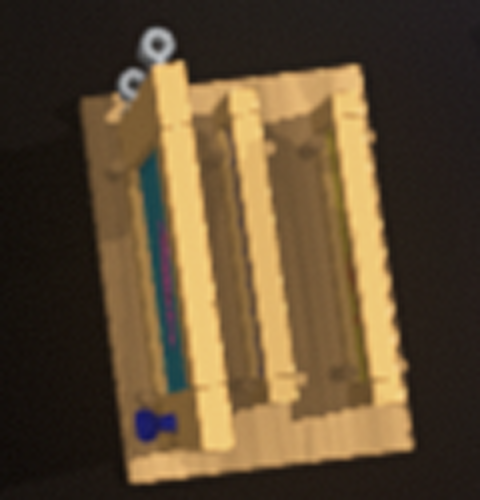

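View pics/c2.png

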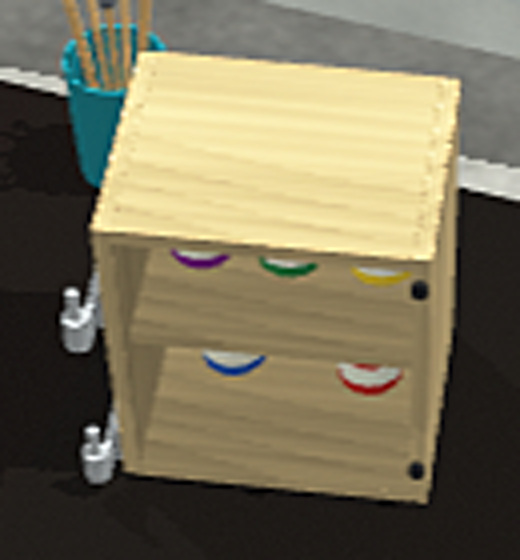

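```bash
cat >> h.py <<'E'
from scipy.spatial.transform import Rotation as R
def obs():
    from station import bot
    return bot.get_obs()
def rot(o): return R.from_quat(np.roll(o['tool_rot'],-1))
def goal(pos,camyaw,o=None):
    """tool down, y_tool sign s.t. camera side points along camyaw deg; prints shift (tool mm) & rotvec (6deg units)"""
    o=o or obs();r=rot(o);M=r.as_matrix()
    a=np.radians(camyaw);x=np.array([0,0,-1.]);y=CAM*np.array([np.cos(a),np.sin(a),0]);G=R.from_matrix(np.stack([x,y,np.cross(x,y)],1))
    dp=(np.array(pos)-o['eef_pos'])*1000
    rv=(r.inv()*G).as_rotvec(degrees=True)
    print('t',round(float(o['t']),2),'pos',np.round(o['eef_pos']*1000,1),'F',np.round(o['contact_force'],1),'M',np.round(o['torque'],2),'w',round(float(o['gripper_width'])*85.4,1))
    print('worldshift',np.round(dp,1),'toolshift',np.round(M.T@dp,1),'turn',np.round(rv/6,2),'yaw cam',np.round(np.degrees(np.arctan2(*(CAM*M[:2,1])[::-1])),2))
    print('toolshift in goal axes',np.round(G.as_matrix().T@dp,1))
CAM=1
E
python3 - <<'E'
from h import *
o=obs();print(rot(o).as_matrix().round(3))
E
```

```text
[[-0.    -0.929  0.369]
 [-0.001  0.369  0.929]
 [-1.    -0.    -0.001]]
```

```bash
cat >> h.py <<'E'
def steps(wps,n,units,o=None):
    "suggest rows: world waypoints (mm, xyz) shared over n rows while turning `units` per row about tool x"
    o=o or obs();M=rot(o).as_matrix();P=np.vstack([o['eef_pos']*1000]+[np.array(w,float) for w in wps])
    L=np.r_[0,np.cumsum(np.linalg.norm(np.diff(P,axis=0),axis=1))]
    s=np.linspace(0,L[-1],n+1);Q=np.stack([np.interp(s,L,P[:,i]) for i in range(3)],1)
    for i in range(n):
        print(i,np.round(M.T@(Q[i+1]-Q[i])).astype(int),units,end=' | ')
        M=M@R.from_rotvec([np.radians(6*units),0,0]).as_matrix()
    print()
E
python3 - <<'E'
from h import *
steps([(249,627,320),(420,330,330),(480,0,320),(503,-193,300)],23,1.1)
E
```

```text
0 [-42   0   0] 1.1 | 1 [-42   0   0] 1.1 | 2 [ -7 -33 -15] 1.1 | 3 [ -1 -40 -13] 1.1 | 4 [ -1 -41  -9] 1.1 | 5 [ -1 -42  -4] 1.1 | 6 [ -1 -42   1] 1.1 | 7 [ -1 -41   6] 1.1 | 8 [ -1 -41  10] 1.1 | 9 [ -1 -39  15] 1.1 | 10 [  1 -40  10] 1.1 | 11 [  1 -41  11] 1.1 | 12 [  1 -39  15] 1.1 | 13 [  1 -37  19] 1.1 | 14 [  1 -35  24] 1.1 | 15 [  1 -32  27] 1.1 | 16 [  1 -28  31] 1.1 | 17 [  1 -25  34] 1.1 | 18 [  3 -22  36] 1.1 | 19 [  4 -18  37] 1.1 | 20 [  4 -14  39] 1.1 | 21 [ 4 -9 41] 1.1 | 22 [ 4 -5 41] 1.1 |
```

```bash
python3 -m jog '-42 0 0 1.1 0 0 85; -42 0 0 1.1 0 0 85; -7 -33 -15 1.1 0 0 85; -1 -40 -13 1.1 0 0 85; -1 -41 -9 1.1 0 0 85'
python3 -m jog '-1 -42 -4 1.1 0 0 85; -1 -42 1 1.1 0 0 85; -1 -41 6 1.1 0 0 85; -1 -41 10 1.1 0 0 85; -1 -39 15 1.1 0 0 85'
python3 -m jog '1 -40 10 1.1 0 0 85; 1 -41 11 1.1 0 0 85; 1 -39 15 1.1 0 0 85; 1 -37 19 1.1 0 0 85; 1 -35 24 1.1 0 0 85'
python3 -m jog '1 -32 27 1.1 0 0 85; 1 -28 31 1.1 0 0 85; 1 -25 34 1.1 0 0 85; 3 -22 36 1.1 0 0 85; 4 -18 37 1.1 0 0 85'
python3 -m jog '4 -14 39 1.1 0 0 85; 4 -9 41 1.1 0 0 85; 4 -5 41 1.1 0 0 85; 0 0 0 0 0 0 85;0 0 0 0 0 0 85'
python3 - <<'E'
from h import *
goal([.5034,-.1931,.300],6.56)
snap('wrist','1')
E
```

```text
t: 0.65
eef_pos: [0.31, 0.5224, 0.3244]
tool_rot: [0.674, -0.213, 0.674, 0.213]
contact_force: [0.4, -0.6, 0.5]
gripper_width: 0.999
t: 1.15
eef_pos: [0.4147, 0.3401, 0.3292]
tool_rot: [0.707, -0.013, 0.707, 0.013]
contact_force: [1.3, 1.4, -0.1]
gripper_width: 0.998
t: 1.65
eef_pos: [0.4557, 0.135, 0.3242]
tool_rot: [0.681, 0.189, 0.682, -0.188]
contact_force: [1.5, 0.5, 0.3]
gripper_width: 0.996
t: 2.15
eef_pos: [0.4886, -0.0715, 0.3144]
tool_rot: [0.6, 0.375, 0.6, -0.374]
contact_force: [0.1, 0.6, -0.8]
gripper_width: 0.996
t: 2.65
eef_pos: [0.5028, -0.1945, 0.3019]
tool_rot: [0.527, 0.471, 0.527, -0.471]
contact_force: [-0.1, 0.8, 0.5]
gripper_width: 0.99
t 2.65 pos [ 502.8 -194.5  301.9] F [-0.1  0.8  0.5] M [-0.01 -0.03 -0.04] w 84.5
worldshift [ 0.6  1.4 -1.9] toolshift [ 1.9  0.7 -1.4] turn [-0.02  0.    0.01] yaw cam 6.43
toolshift in goal axes [ 1.9  0.7 -1.4]
```

View pics/wrist1.png

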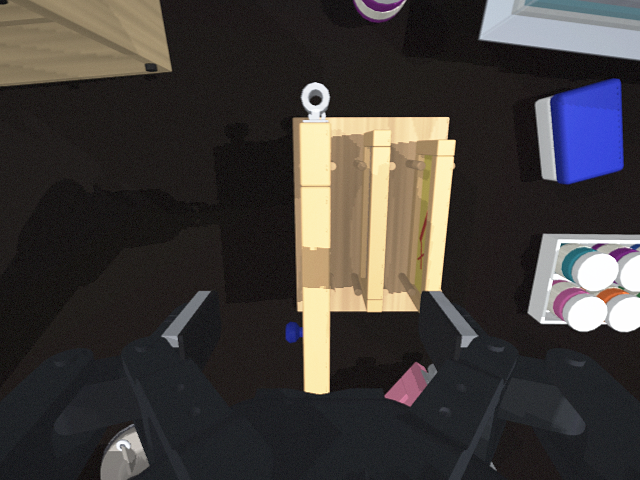

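Run:
```python
from h import *
p,d,T,k=load('pics/wrist1.npz');W=cloud(d,T,k);z=W[...,2]
m=(z>.237)&(z<.256);m[:, :250]=0;m[:,380:]=0;m[:115]=0
P=W[m][:,:2]*1000;r=cv2.minAreaRect(P.astype(np.float32));print(m.sum(),r,np.nanmedian(z[m]));print(cv2.boxPoints(r).round(1))
h=(z>.19)&(z<.235);h[:, :290]=0;h[:,340:]=0;h[120:]=0
Q=W[h];print('knuckle',h.sum(),np.median(Q,0),Q.min(0),Q.max(0))
```

```text
7649 ((492.00726318359375, -193.48275756835938), (181.50100708007812, 18.048614501953125), 6.599027156829834) 0.24435931625458687
[[ 400.8 -194.9]
 [ 402.9 -212.9]
 [ 583.2 -192. ]
 [ 581.1 -174.1]]
knuckle 619 [ 0.59938482 -0.18124155  0.21221414] [ 0.58613864 -0.18996888  0.19013266] [ 0.60838079 -0.17257709  0.21459677]
```

```bash
python3 -m jog '30 0 -2.3 0.02 0 0 85; 30 0 0 0 0 0 85; 20 0 0 0 0 0 85; 11 0 0 0 0 0 85; 0 0 0 0 0 0 85'
python3 - <<'E'
from h import *
goal([.5027,-.1922,.211],6.56)
E
```

```text
t: 3.2
eef_pos: [0.5026, -0.1898, 0.2103]
tool_rot: [0.527, 0.47, 0.529, -0.471]
contact_force: [-0.2, 0.5, -0.5]
gripper_width: 0.994
t 3.2 pos [ 502.6 -189.8  210.3] F [-0.2  0.5 -0.5] M [0.03 0.03 0.02] w 84.9
worldshift [ 0.1 -2.4  0.7] toolshift [-0.7 -0.2  2.4] turn [ 0.   -0.01  0.02] yaw cam 6.56
toolshift in goal axes [-0.7 -0.2  2.4]
```

```bash
python3 -m jog '0 0 2.2 0 0 0 85; 0 0 0 0 0 0 40; 0 0 0 0 0 0 30; 0 0 0 0 0 0 24; 0 0 0 0 0 0 22' 30
python3 -m jog '0 0 0 0 0 0 20; 0 0 0 0 0 0 20;0 0 0 0 0 0 20' 30
python3 - <<'E'
from h import *
goal([.5027,-.1922,.211],6.56)
E
```

```text
t: 3.7
eef_pos: [0.5035, -0.1935, 0.2116]
tool_rot: [0.527, 0.471, 0.527, -0.471]
contact_force: [-0.2, -0.9, 0.3]
gripper_width: 0.322
t: 4.0
eef_pos: [0.5033, -0.1935, 0.2113]
tool_rot: [0.527, 0.471, 0.527, -0.471]
contact_force: [0.1, 0.8, 0.6]
gripper_width: 0.238
t 4.0 pos [ 503.3 -193.5  211.3] F [0.1 0.8 0.6] M [0.02 0.02 0.03] w 20.3
worldshift [-0.6  1.3 -0.3] toolshift [ 0.3 -0.4 -1.4] turn [-0.02 -0.    0.  ] yaw cam 6.43
toolshift in goal axes [ 0.3 -0.4 -1.4]
```

```bash
python3 -m jog '0 0 0 0 0 0 16; 0 0 0 0 0 0 10; 0 0 0 0 0 0 0; 0 0 0 0 0 0 0; 0 0 0 0 0 0 0' 100
python3 -m jog '0 0 0 0 0 0 0; -3 0 0 0 0 0 0; -5 0 0 0 0 0 0; -7 0 0 0 0 0 0; 0 0 0 0 0 0 0' 100
python3 - <<'E'
from h import *
goal([.5027,-.1922,.211],6.56)
snap('wrist','2')
E
```

```text
t: 4.5
eef_pos: [0.5034, -0.1935, 0.2115]
tool_rot: [0.527, 0.471, 0.527, -0.471]
contact_force: [-1.7, 0.7, 4.8]
gripper_width: 0.194
t: 5.0
eef_pos: [0.5038, -0.1938, 0.2271]
tool_rot: [0.528, 0.471, 0.527, -0.471]
contact_force: [-0.8, 0.7, -3.7]
gripper_width: 0.196
t 5.0 pos [ 503.8 -193.8  227.1] F [-0.8  0.7 -3.7] M [-0.03 -0.12 -0.01] w 16.8
worldshift [ -1.1   1.6 -16.1] toolshift [16.1 -0.9 -1.7] turn [-0.02  0.01 -0.01] yaw cam 6.43
toolshift in goal axes [16.1 -0.9 -1.7]
```

View pics/wrist2.png

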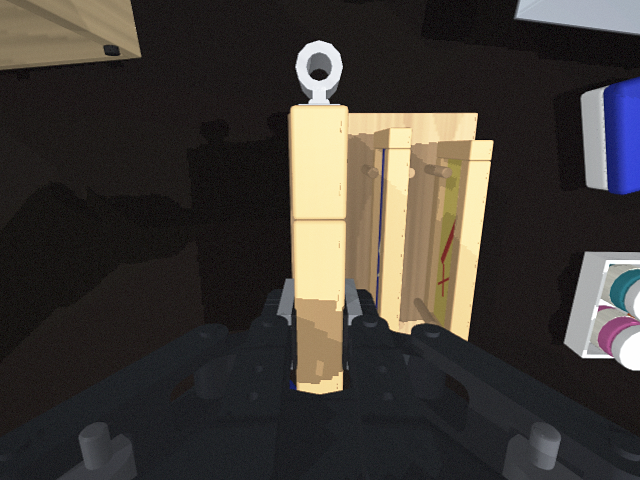

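```bash
python3 -m jog '-14 0 0 0 0 0 0; -18 0 0 0 0 0 0; -18 0 0 0 0 0 0; -13 0 0 0 0 0 0; 0 0 0 0 0 0 0' 100
python3 - <<'E'
from h import *
goal([.465,-.1,.29],11)
steps([(465,-100,290),(455,150,285),(474,243,260)],13,-.06)
E
```

```text
t: 5.55
eef_pos: [0.5044, -0.1941, 0.2914]
tool_rot: [0.528, 0.472, 0.526, -0.47]
contact_force: [-0.3, 0.0, -3.4]
gripper_width: 0.193
t 5.55 pos [ 504.4 -194.1  291.4] F [-0.3  0.  -3.4] M [-0.02 -0.17  0.02] w 16.5
worldshift [-39.4  94.1  -1.4] toolshift [  1.2 -28.6 -97.9] turn [-0.76  0.01 -0.04] yaw cam 6.43
toolshift in goal axes [  1.4 -20.7 -99.9]
0 [  0 -10 -33] -0.06 | 1 [  0 -10 -33] -0.06 | 2 [  0  -9 -33] -0.06 | 3 [  1   3 -34] -0.06 | 4 [  1   3 -34] -0.06 | 5 [  1   4 -34] -0.06 | 6 [  1   4 -34] -0.06 | 7 [  1   4 -34] -0.06 | 8 [  1   4 -34] -0.06 | 9 [  1   4 -34] -0.06 | 10 [  7  11 -32] -0.06 | 11 [  9  12 -31] -0.06 | 12 [  9  13 -31] -0.06 |
```

```bash
python3 -m jog '0 -6 -16 -0.06 0 0 0; 0 -10 -33 -0.06 0 0 0; 0 -10 -33 -0.06 0 0 0; 0 -3 -34 -0.06 0 0 0; 1 3 -34 -0.06 0 0 0' 100
python3 -m jog '1 3 -34 -0.06 0 0 0; 1 4 -34 -0.06 0 0 0; 1 4 -34 -0.06 0 0 0; 1 4 -34 -0.06 0 0 0; 1 4 -34 -0.06 0 0 0' 100
python3 -m jog '1 4 -33 -0.06 0 0 0; 7 9 -31 -0.05 0 0 0; 9 10 -31 -0.05 0 0 0; 9 10 -20 0 0 0 0; 0 0 0 0 0 0 0' 100
python3 - <<'E'
from h import *
goal([.4744,.2436,.246],11)
snap('wrist','3')
E
```

```text
t: 6.05
eef_pos: [0.4571, -0.0469, 0.2877]
tool_rot: [0.534, 0.463, 0.535, -0.463]
contact_force: [2.0, 0.7, -4.0]
gripper_width: 0.196
t: 6.55
eef_pos: [0.4502, 0.1242, 0.2827]
tool_rot: [0.542, 0.454, 0.542, -0.455]
contact_force: [0.3, -0.7, -3.4]
gripper_width: 0.195
t: 7.05
eef_pos: [0.4614, 0.2457, 0.2552]
tool_rot: [0.547, 0.448, 0.547, -0.449]
contact_force: [-0.3, 0.2, -5.3]
gripper_width: 0.199
t 7.05 pos [461.4 245.7 255.2] F [-0.3  0.2 -5.3] M [ 0.02 -0.15 -0.05] w 17.0
worldshift [13.  -2.1 -9.2] toolshift [ 9.2 12.4  4.6] turn [0.05 0.01 0.02] yaw cam 11.29
toolshift in goal axes [ 9.2 12.4  4.5]
```

View pics/wrist3.png

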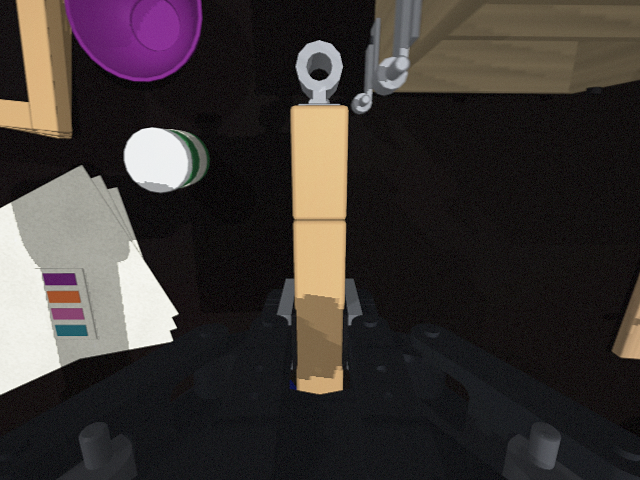

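Run:
```python
import cv2
a=cv2.imread('pics/wrist3.png')
cv2.imwrite('pics/c3.png',cv2.resize(a[20:125,280:430],None,fx=5,fy=5,interpolation=cv2.INTER_CUBIC))
```

```text
(no output)
```

View pics/c3.png

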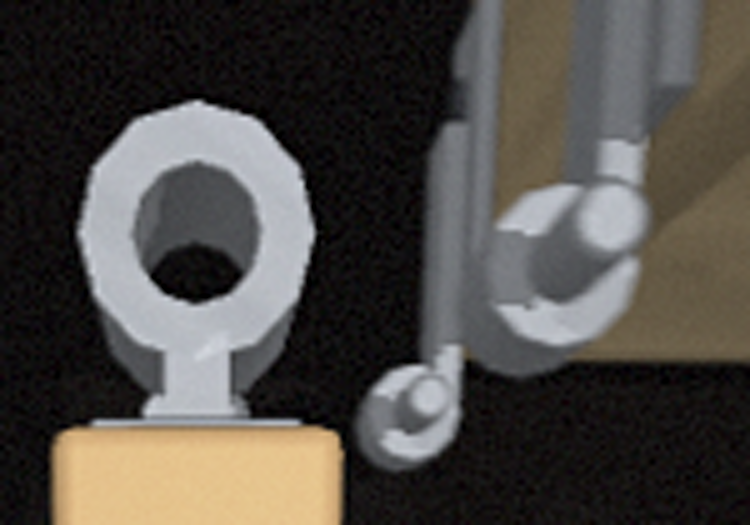

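```bash
python3 - <<'E'
from h import *
p,d,T,k=load('pics/wrist3.npz')
o=obs();z0=o['eef_pos'][2];print(z0,T[:3,3])
K=ray(T,k,318.8,65.0,z0+.002);U=ray(T,k,401.8,63.0,.206);L=ray(T,k,365.4,98.6,.066)
print('K',K,'U',U,'L',L)
W=cloud(d,T,k);print('depth z ring',np.nanmedian(W[44:48,316:322,2]),'doortop',np.nanmedian(W[120:200,300:340,2]),'pintop',W[61:65,400:403,2], W[98:100,364:367,2])
M=rot(o).as_matrix();print('K-tcp in tool',M.T@(K-o['eef_pos'])*1000)
c=np.array([.6987,.1221]);a=np.radians(10.99);Rm=np.array([[np.cos(a),-np.sin(a)],[np.sin(a),np.cos(a)]])
for P in(U,L):print('pin in cab',Rm.T@(P[:2]-c)*1000)
for n in('scene','top'):
    snap(n,'3')
E
python3 - <<'E'
import cv2
a=cv2.imread('pics/top3.png');b=cv2.imread('pics/scene3.png')
cv2.imwrite('pics/c4.png',cv2.resize(a[170:270,170:290],None,fx=5,fy=5,interpolation=cv2.INTER_CUBIC))
cv2.imwrite('pics/c5.png',b)
E
```

```text
0.2558034834917245 [0.52802559 0.25962093 0.39713508]
K [0.55642492 0.26530656 0.25780348] U [0.57628824 0.22559988 0.206     ] L [0.5764598  0.22573468 0.066     ]
depth z ring 0.25622985617293115 doortop 0.28816294539219245 pintop [[0.205821   0.20496139 0.20442698]
 [0.2066036  0.20458007 0.20506091]
 [0.20459826 0.20421707 0.20417537]
 [0.2061918  0.20460211 0.20538135]] [[0.06491615 0.06573794 0.06459432]
 [0.0648804  0.06588564 0.06264284]]
K-tcp in tool [-2.22705384 97.28884315 -3.29973946]
pin in cab [-100.4358098   124.93802935]
pin in cab [-100.24169989  125.0376516 ]
```

View pics/c5.png

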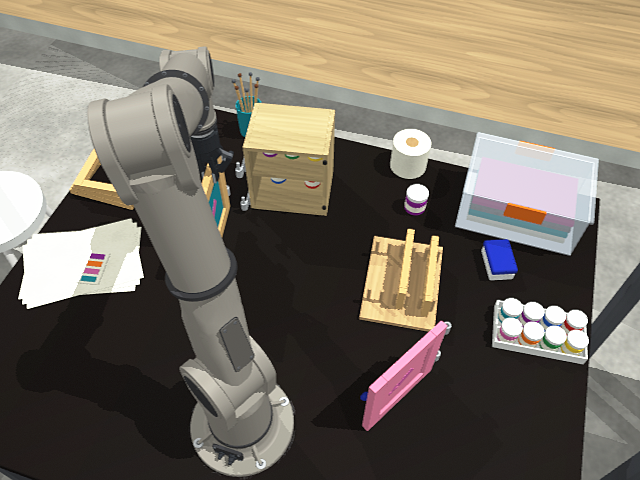

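View pics/c4.png

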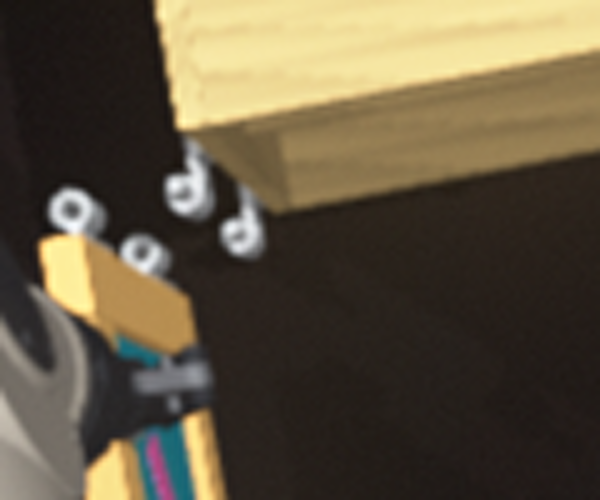

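Run:
```python
from h import *
p,d,T,k=load('pics/wrist3.npz');o=obs();M=rot(o).as_matrix();W=cloud(d,T,k)
m=np.zeros(d.shape,bool);m[112:370,294:347]=1;m&=(W[...,2]>o['eef_pos'][2]+.02)&(W[...,2]<.3)
P=W[m]
A=np.c_[P[:,:2]-P[:,:2].mean(0),np.ones(len(P))];print('plane slopes deg',np.degrees(np.linalg.lstsq(A,P[:,2],rcond=None)[0][:2]))
r=cv2.minAreaRect((P[:,:2]*1000).astype(np.float32));print(r,cv2.boxPoints(r).round(1))
Q=(P-o['eef_pos'])@M*1000;r=cv2.minAreaRect(Q[:,1:].astype(np.float32));print('tool yz',r)
print('tool axis x',M[:,0])
for lo in range(112,290,30):
    s=m.copy();s[:lo]=0;s[lo+30:]=0;q=(W[s]-o['eef_pos'])@M*1000;print(lo,q[:,1].mean().round(1),np.percentile(q[:,2],[1,50,99]).round(2),q[:,0].mean().round(2))
```

```text
plane slopes deg [-0.23038174 -0.13523928]
((492.5618591308594, 251.51402282714844), (92.7635269165039, 20.263763427734375), 9.578354835510254) [[445.1 253.8]
 [448.5 233.8]
 [540.  249.2]
 [536.6 269.2]]
tool yz ((31.71674919128418, -4.431549072265625), (92.7653579711914, 20.264450073242188), 1.3489354848861694)
tool axis x [-8.77403048e-04 -1.50851862e-03 -9.99998477e-01]
112 73.5 [-13.35  -5.32   2.71] -31.46
142 64.5 [-13.49  -5.26   2.97] -31.46
172 55.1 [-13.63  -5.2    3.26] -31.42
202 45.2 [-13.76  -5.16   3.4 ] -31.31
232 34.8 [-13.93  -5.1    3.45] -31.37
262 23.9 [-13.96  -5.32   3.54] -31.37
```

```bash
python3 -m jog '6 6 0 0 0 0 0; 6 5.4 12 0 0 0 0; 0 0 16 0 0 0 0; 0 0 10 0 0 0 0; 0 0 4.9 0 0 0 0' 100
python3 -m jog '0 0 0 0 0 0 0; 0 0 0 0 0 0 0' 100
python3 - <<'E'
from h import *
goal([.4744,.2436,.246],11)
snap('wrist','4')
a=cv2.imread('pics/wrist4.png')
cv2.imwrite('pics/c6.png',cv2.resize(a[20:125,260:380],None,fx=5,fy=5,interpolation=cv2.INTER_CUBIC))
E
```

```text
t: 7.7
eef_pos: [0.4822, 0.2, 0.2456]
tool_rot: [0.545, 0.451, 0.545, -0.451]
contact_force: [0.1, 0.7, -4.5]
gripper_width: 0.193
t: 7.9
eef_pos: [0.4818, 0.2028, 0.2456]
tool_rot: [0.545, 0.45, 0.546, -0.449]
contact_force: [0.3, 0.1, -2.5]
gripper_width: 0.195
t 7.9 pos [481.8 202.8 245.6] F [ 0.3  0.1 -2.5] M [ 0.08 -0.06  0.02] w 16.7
worldshift [-7.4 40.8  0.4] toolshift [ -0.4   0.6 -41.5] turn [ 0.   -0.01 -0.  ] yaw cam 11.0
toolshift in goal axes [ -0.4   0.6 -41.5]
```

View pics/c6.png

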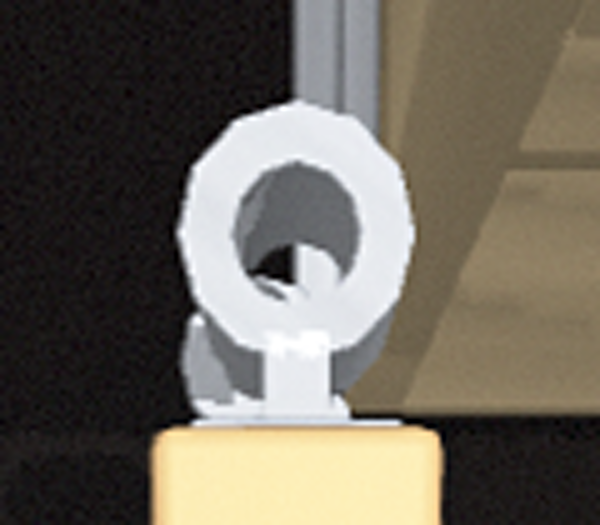

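Run:
```python
from h import *
p,d,T,k=load('pics/wrist4.npz');W=cloud(d,T,k);zr=np.nanmedian(W[44:48,316:322,2]);print('ring z',zr,'door top',np.nanmedian(W[120:200,300:340,2]))
K=ray(T,k,318.8,65.0,zr)
o=obs();M=rot(o).as_matrix()
for uv in((323.6,73.2),(324,74)):
    U=ray(T,k,*uv,.206);print(U,'need tool shift',M.T@np.r_[(U-K)[:2],0]*1000)
# where would the pin top appear if aligned
print(proj(T,k,[K[0],K[1],.206]))
```

```text
ring z 0.2462474155877476 door top 0.27859280563720235
[0.58248502 0.22065526 0.206     ] need tool shift [-9.75129418e-05  4.79140254e+00  2.28480847e+00]
[0.58216842 0.220391   0.206     ] need tool shift [-3.57990626e-04  4.43006958e+00  2.48357091e+00]
[318.98546282  83.74337213]
```

```bash
python3 -m jog '0 0 -8 0 0 0 0; 0 0 -14 0 0 0 0; 0 0 -14 0 0 0 0; 0 0 -6 0 0 0 0; 0 0 0 0 0 0 0' 100
python3 -m jog '0 0 0 0 0 0 0; 0 0 0 0 0 0 0; 0 0 0 0 0 0 0; 0 0 0 0 0 0 0; 0 0 0 0 0 0 0' 100
python3 - <<'E'
from h import *
from station import bot
for i in range(2):
    goal([.4744,.2436,.246],11)
    print(bot.calibration('wrist').keys(),bot.calibration('wrist')['T'][:3,3])
    snap('wrist','5%d'%i)
goal([.4744,.2436,.246],11)
a=cv2.imread('pics/wrist51.png')
cv2.imwrite('pics/c7.png',cv2.resize(a[20:125,280:430],None,fx=5,fy=5,interpolation=cv2.INTER_CUBIC))
E
```

```text
t: 8.45
eef_pos: [0.4732, 0.2456, 0.2451]
tool_rot: [0.546, 0.449, 0.546, -0.449]
contact_force: [0.2, -0.6, -4.7]
gripper_width: 0.195
t: 8.95
eef_pos: [0.4739, 0.2433, 0.2453]
tool_rot: [0.545, 0.45, 0.545, -0.45]
contact_force: [0.2, 0.4, -4.4]
gripper_width: 0.195
t 8.95 pos [473.9 243.3 245.3] F [ 0.2  0.4 -4.4] M [ 0.   -0.07  0.01] w 16.7
worldshift [0.5 0.3 0.7] toolshift [-0.7  0.6 -0.2] turn [-0.01 -0.   -0.  ] yaw cam 10.96
toolshift in goal axes [-0.7  0.6 -0.2]
dict_keys(['fx', 'fy', 'cx', 'cy', 'T']) [0.54037163 0.25659953 0.38738607]
t 9.0 pos [473.8 243.3 245.3] F [ 0.3  1.  -3.2] M [ 0.02 -0.08  0.02] w 16.7
worldshift [0.6 0.3 0.7] toolshift [-0.7  0.6 -0.1] turn [-0. -0.  0.] yaw cam 10.97
toolshift in goal axes [-0.7  0.6 -0.1]
dict_keys(['fx', 'fy', 'cx', 'cy', 'T']) [0.54034689 0.25668671 0.38737823]
t 9.05 pos [473.9 243.4 245.3] F [ 0.1 -0.3 -4.2] M [-0.01 -0.08  0.  ] w 16.6
worldshift [0.5 0.2 0.7] toolshift [-0.7  0.6 -0.1] turn [-0. -0. -0.] yaw cam 10.98
toolshift in goal axes [-0.7  0.6 -0.1]
```

View pics/c7.png

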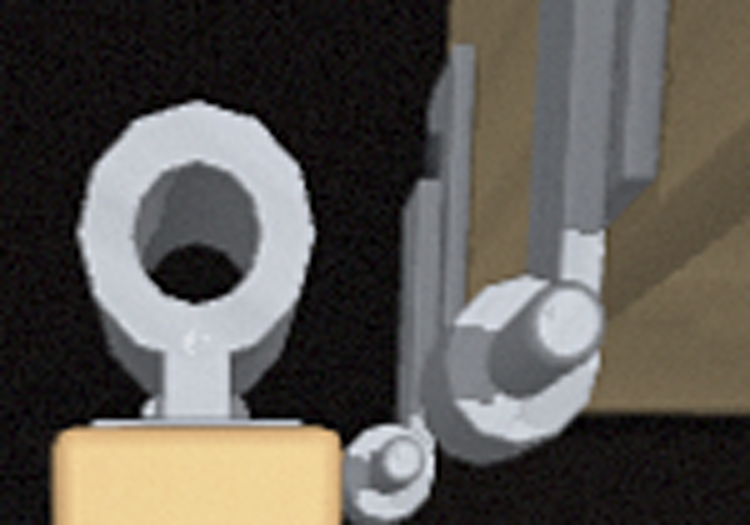

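Run:
```python
from h import *
p,d,T,k=load('pics/wrist51.npz');W=cloud(d,T,k);zr=np.nanmedian(W[44:48,316:322,2])
K=ray(T,k,318.8,65.0,zr);U=ray(T,k,393.8,82.8,.206);L=ray(T,k,360.0,111.2,.066)
print(zr,K,U,L);o=obs();M=rot(o).as_matrix()
print('shift U',M.T@np.r_[(U-K)[:2],0]*1000,'L',M.T@np.r_[(L-K)[:2],0]*1000,'K tool',M.T@(K-o['eef_pos'])*1000)
```

```text
0.2464749542799344 [0.56937317 0.26251962 0.24647495] [0.57691548 0.22608392 0.206     ] [0.57658074 0.22646417 0.066     ]
shift U [-3.55958678e-03  4.64981061e-01  3.72052470e+01] L [-3.53500959e-03  2.08785088e-01  3.67682047e+01] K tool [-1.12697241 97.40581285 -0.55321079]
```

```bash
python3 -m jog '0 0 6 0 0 0 0; 0 0.4 12 0 0 0 0; 0 0 12 0 0 0 0; 0 0 7.1 0 0 0 0; 3 0 0 0 0 0 0' 100
python3 -m jog '4 0 0 0 0 0 0; 2 0 0 0 0 0 0; 0 0 0 0 0 0 0; 0 0 0 0 0 0 0; 0 0 0 0 0 0 0' 100
python3 - <<'E'
from h import *
goal([.4739+.0076,.2434-.0363,.237],11)
snap('wrist','6')
a=cv2.imread('pics/wrist6.png')
cv2.imwrite('pics/c8.png',cv2.resize(a[20:125,260:380],None,fx=5,fy=5,interpolation=cv2.INTER_CUBIC))
E
```

```text
t: 9.55
eef_pos: [0.482, 0.2053, 0.2426]
tool_rot: [0.545, 0.451, 0.545, -0.45]
contact_force: [0.3, 0.4, -4.4]
gripper_width: 0.194
t: 10.05
eef_pos: [0.4813, 0.2075, 0.2363]
tool_rot: [0.546, 0.45, 0.546, -0.45]
contact_force: [0.3, 0.4, -3.4]
gripper_width: 0.192
t 10.05 pos [481.3 207.5 236.3] F [ 0.3  0.4 -3.4] M [ 0.02 -0.14 -0.01] w 16.4
worldshift [ 0.2 -0.4  0.7] toolshift [-0.7  0.1  0.4] turn [ 0. -0. -0.] yaw cam 11.02
toolshift in goal axes [-0.7  0.1  0.4]
```

View pics/c8.png

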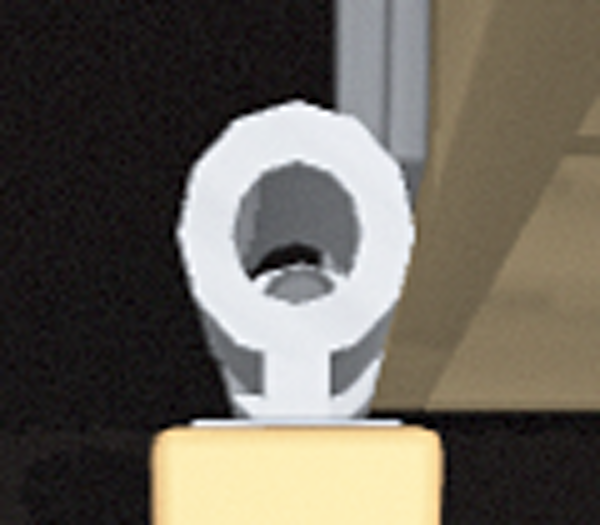

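```bash
python3 -m jog '1.5 0 0.2 0 0 0 0; 1.5 0 0 0 0 0 0; 1.5 0 0 0 0 0 0; 1 0 0 0 0 0 0; 0 0 0 0 0 0 0' 100
python3 - <<'E'
from h import *
goal([.4739+.0076,.2434-.0363,.237],11)
E
```

```text
t: 10.6
eef_pos: [0.4812, 0.2069, 0.2306]
tool_rot: [0.546, 0.45, 0.546, -0.45]
contact_force: [-0.8, -0.3, -3.3]
gripper_width: 0.193
t 10.6 pos [481.2 206.9 230.6] F [-0.8 -0.3 -3.3] M [-0.   -0.18 -0.03] w 16.5
worldshift [0.3 0.2 6.4] toolshift [-6.4  0.3 -0.1] turn [-0.  0.  0.] yaw cam 10.99
toolshift in goal axes [-6.4  0.3 -0.1]
```

```bash
python3 -m jog '1.5 0 0 0 0 0 0; 1.5 0 0 0 0 0 0; 2 0 0 0 0 0 0; 2 0 0 0 0 0 0; 0 0 0 0 0 0 0' 100
python3 -m jog '1.5 0 0 0 0 0 0; 2 0 0 0 0 0 0; 2 0 0 0 0 0 0; 1.5 0 0 0 0 0 0; 0 0 0 0 0 0 0' 100
```

```text
t: 11.1
eef_pos: [0.4811, 0.2069, 0.2234]
tool_rot: [0.546, 0.45, 0.546, -0.45]
contact_force: [0.6, -0.4, -3.8]
gripper_width: 0.199
t: 11.6
eef_pos: [0.4811, 0.2069, 0.2165]
tool_rot: [0.546, 0.45, 0.546, -0.45]
contact_force: [0.8, 0.6, -4.6]
gripper_width: 0.196
```

```bash
python3 -m jog '1.5 0 0 0 0 0 0; 1.5 0 0 0 0 0 0; 1.5 0 0 0 0 0 0; 1 0 0 0 0 0 0; 0 0 0 0 0 0 0' 100
python3 -m jog '0.5 0 0 0 0 0 0; 0.5 0 0 0 0 0 0; 0.5 0 0 0 0 0 0; 0 0 0 0 0 0 0' 100
```

```text
t: 12.1
eef_pos: [0.4812, 0.207, 0.2111]
tool_rot: [0.546, 0.45, 0.546, -0.45]
contact_force: [0.5, 0.7, -4.1]
gripper_width: 0.198
t: 12.5
eef_pos: [0.4813, 0.207, 0.2098]
tool_rot: [0.546, 0.45, 0.546, -0.45]
contact_force: [1.0, -0.4, -3.9]
gripper_width: 0.194
```

```bash
python3 -m jog '0.4 0 0 0 0 0 0; 0.3 0 0 0 0 0 0; 0 0 0 0 0 0 0' 100
python3 -m jog '0.4 0 0 0 0 0 0; 0.3 0 0 0 0 0 0; 0 0 0 0 0 0 0' 100
python3 -m jog '0.4 0 0 0 0 0 0; 0 0 0 0 0 0 0; 0 0 0 0 0 0 0' 100
```

```text
t: 12.8
eef_pos: [0.4813, 0.207, 0.2091]
tool_rot: [0.546, 0.45, 0.546, -0.45]
contact_force: [-0.9, -0.1, -3.2]
gripper_width: 0.198
t: 13.1
eef_pos: [0.4813, 0.207, 0.2084]
tool_rot: [0.546, 0.45, 0.546, -0.45]
contact_force: [-0.6, 0.6, -4.1]
gripper_width: 0.197
t: 13.4
eef_pos: [0.4813, 0.207, 0.2082]
tool_rot: [0.546, 0.45, 0.546, -0.45]
contact_force: [-2.5, -0.6, 0.3]
gripper_width: 0.197
```

Run:
```python
from h import *
p,d,T,k=snap('wrist','7');W=cloud(d,T,k);print(np.nanmedian(W[44:48,316:322,2]),np.nanmedian(W[120:200,300:340,2]))
goal([.4739+.0076,.2434-.0363,.237],11)
a=cv2.imread('pics/wrist7.png')
cv2.imwrite('pics/c9.png',cv2.resize(a[20:125,260:380],None,fx=5,fy=5,interpolation=cv2.INTER_CUBIC))
```

```text
0.20923926775492044 0.2413174852692681
t 13.45 pos [481.3 207.  208.2] F [-2.2 -0.6  0.9] M [-0.1   0.26 -0.  ] w 17.0
worldshift [ 0.2  0.1 28.8] toolshift [-28.8   0.2  -0.1] turn [-0. -0.  0.] yaw cam 10.99
toolshift in goal axes [-28.8   0.2  -0.1]
```

View pics/c9.png

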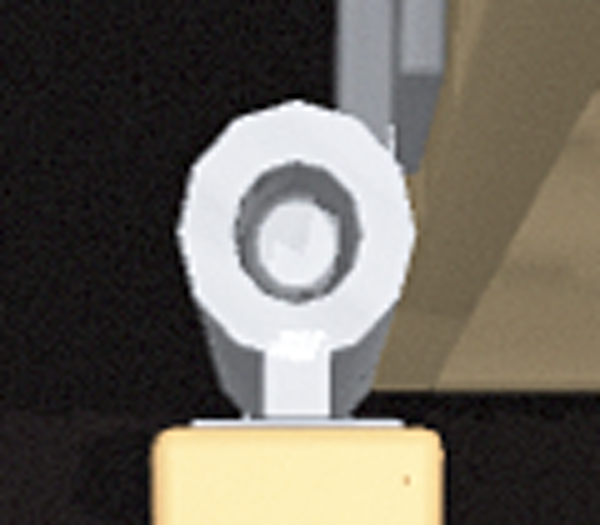

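```bash
python3 -m jog '0 0 0 0 0 0 8; 0 0 0 0 0 0 14; 0 0 0 0 0 0 20; 0 0 0 0 0 0 28; 0 0 0 0 0 0 40' 20
python3 -m jog '0 0 0 0 0 0 50; 0 0 0 0 0 0 50' 20
python3 - <<'E'
from h import *
goal([.4813,.2070,.33],11)
print(obs()['q'].round(2))
p,d,T,k=snap('wrist','8');W=cloud(d,T,k);print(np.nanmedian(W[44:48,316:322,2]),np.nanmedian(W[120:200,300:340,2]))
E
```

```text
t: 13.95
eef_pos: [0.4817, 0.2071, 0.2081]
tool_rot: [0.546, 0.45, 0.545, -0.45]
contact_force: [0.3, -0.4, 0.5]
gripper_width: 0.461
t: 14.15
eef_pos: [0.4814, 0.2071, 0.208]
tool_rot: [0.546, 0.45, 0.546, -0.45]
contact_force: [-0.0, 0.1, -0.1]
gripper_width: 0.588
t 14.15 pos [481.4 207.1 208. ] F [-0.   0.1 -0.1] M [ 0.01 -0.02 -0.06] w 50.2
worldshift [-1.00e-01 -1.00e-01  1.22e+02] toolshift [-1.22e+02 -1.00e-01  0.00e+00] turn [-0. -0. -0.] yaw cam 10.99
toolshift in goal axes [-1.22e+02 -1.00e-01  0.00e+00]
[-1.01  0.28  0.58  1.97 -0.19  0.94 -1.71]
0.20944182077245604 0.24088261009587236
```

View pics/wrist8.png

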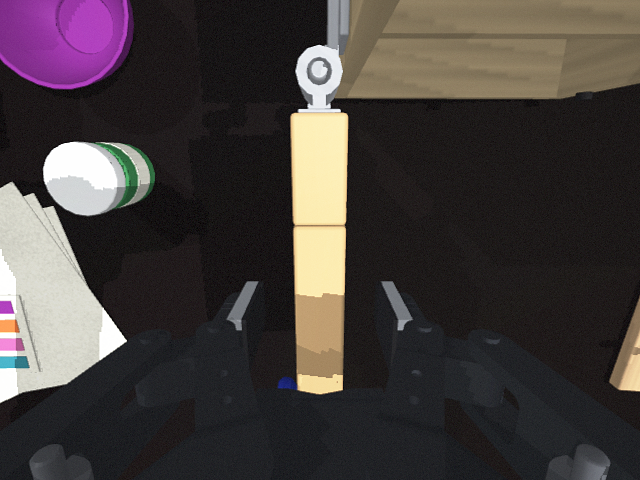

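```bash
python3 -m jog '-10 0 0 0 0 0 50; -25 0 0 0 0 0 50; -30 0 0 0 0 0 50; -15 -10 -10 0 0 0 0; 0 -20 -15 0 0 0 0' 20
python3 -m jog '0 -20 -15 0 0 0 0; 0 -3 0 0 0 0 0; 0 0 0 0 0 0 0; 0 0 0 0 0 0 0; 0 0 0 0 0 0 0' 20
python3 - <<'E'
from h import *
goal([.4219,.2365,.222],11)
E
```

```text
t: 14.7
eef_pos: [0.4494, 0.2259, 0.2913]
tool_rot: [0.546, 0.453, 0.544, -0.449]
contact_force: [-0.0, -0.0, -0.6]
gripper_width: 0.258
t: 15.2
eef_pos: [0.4225, 0.2356, 0.2882]
tool_rot: [0.545, 0.45, 0.545, -0.45]
contact_force: [-0.0, -0.5, -0.4]
gripper_width: 0.005
t 15.2 pos [422.5 235.6 288.2] F [-0.  -0.5 -0.4] M [-0.01  0.   -0.05] w 0.4
worldshift [ -0.6   0.9 -66.2] toolshift [66.2 -0.4 -1. ] turn [-0.02  0.   -0.  ] yaw cam 10.9
toolshift in goal axes [66.2 -0.4 -1. ]
```

```bash
python3 -m jog '20 0 -1 0 0 0 0; 25 0 0 0 0 0 0; 21 0 0 0 0 0 0; 0 0 5 0 0 0 0; 0 0 5 0 0 0 0' 20
python3 -m jog '0 0 3 0 0 0 0; 0 0 2 0 0 0 0; 0 0 2 0 0 0 0; 0 0 0 0 0 0 0; 0 0 0 0 0 0 0' 20
python3 - <<'E'
from h import *
goal([.4219,.2365,.222],11);p,d,T,k=snap('wrist','9')
E
```

```text
t: 15.7
eef_pos: [0.424, 0.2265, 0.2222]
tool_rot: [0.546, 0.45, 0.545, -0.45]
contact_force: [0.2, -0.8, 0.9]
gripper_width: 0.0
t: 16.2
eef_pos: [0.4247, 0.2206, 0.2222]
tool_rot: [0.546, 0.45, 0.546, -0.45]
contact_force: [0.1, -1.2, 0.2]
gripper_width: 0.001
t 16.2 pos [424.7 220.6 222.2] F [ 0.1 -1.2  0.2] M [ 0.01 -0.01  0.01] w 0.1
worldshift [-2.8 15.9 -0.2] toolshift [  0.2   0.2 -16.1] turn [ 0. -0. -0.] yaw cam 11.0
toolshift in goal axes [  0.2   0.2 -16.1]
```

View pics/wrist9.png

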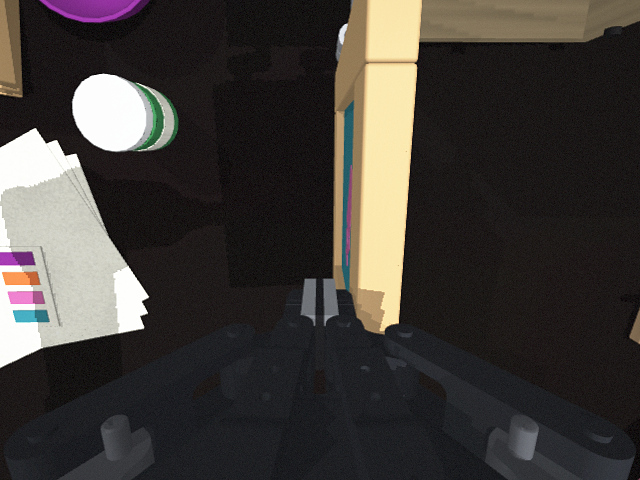

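```bash
python3 -m jog '0 -0.3 2.6 -0.167 0 0 0; 0 -0.5 4 -0.25 0 0 0; 0 -0.75 5.25 -0.333 0 0 0; 0 -0.75 5.25 -0.333 0 0 0; 0 -0.75 5.25 -0.333 0 0 0' 20
python3 -m jog '0 -0.75 5.25 -0.333 0 0 0; 0 -0.75 5.25 -0.333 0 0 0; 0 -0.75 5.25 -0.333 0 0 0; 0 -0.75 5.25 -0.333 0 0 0; 0 -0.75 5.25 -0.333 0 0 0' 20
python3 - <<'E'
from h import *
goal([.4219,.2365,.222],11);p,d,T,k=snap('wrist','10')
print(obs()['q'].round(2))
E
```

```text
t: 16.75
eef_pos: [0.4273, 0.1979, 0.222]
tool_rot: [0.578, 0.407, 0.578, -0.407]
contact_force: [-1.1, 0.9, 0.4]
gripper_width: 0.003
t: 17.25
eef_pos: [0.4343, 0.1723, 0.222]
tool_rot: [0.611, 0.356, 0.611, -0.356]
contact_force: [0.6, 0.6, -0.2]
gripper_width: 0.003
t 17.25 pos [434.3 172.3 222. ] F [ 0.6  0.6 -0.2] M [ 0.01  0.04 -0.01] w 0.3
worldshift [-12.4  64.2   0. ] toolshift [ -0.   21.  -61.9] turn [ 3.1 -0.   0. ] yaw cam 29.62
toolshift in goal axes [ -0.    0.1 -65.4]
[-1.01  0.15  0.56  2.07 -0.1   0.95 -1.45]
```

View pics/wrist10.png

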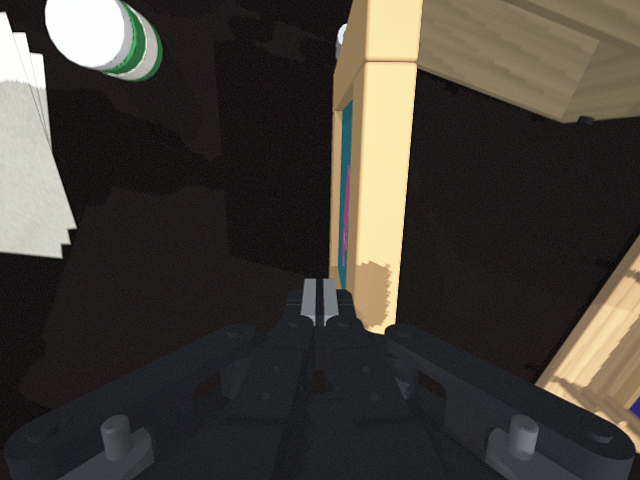

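```bash
python3 -m jog '0 -0.75 5.25 -0.333 0 0 0; 0 -0.75 5.25 -0.333 0 0 0; 0 -0.75 5.25 -0.333 0 0 0; 0 -0.75 5.25 -0.333 0 0 0; 0 -0.75 5.25 -0.333 0 0 0' 20
python3 -m jog '0 -0.75 5.25 -0.333 0 0 0; 0 -0.75 5.25 -0.333 0 0 0; 0 -0.75 5.25 -0.333 0 0 0; 0 -0.75 5.25 -0.333 0 0 0; 0 -0.75 5.25 -0.333 0 0 0' 20
python3 -m jog '0 -0.75 5.25 -0.333 0 0 0; 0 -0.75 5.25 -0.333 0 0 0; 0 -0.75 5.25 -0.333 0 0 0; 0 -0.75 5.25 -0.333 0 0 0; 0 -0.75 5.25 -0.333 0 0 0' 20
python3 -m jog '0 -0.75 5.25 -0.333 0 0 0; 0 -0.75 5.25 -0.333 0 0 0; 0 -0.75 5.25 -0.333 0 0 0; 0 -0.75 5.25 -0.333 0 0 0; 0 -0.75 5.25 -0.333 0 0 0' 20
python3 - <<'E'
from h import *
goal([.581,.074,.222],101);p,d,T,k=snap('wrist','11');snap('scene','11')
print(obs()['q'].round(2))
E
```

```text
t: 17.8
eef_pos: [0.4456, 0.1486, 0.222]
tool_rot: [0.64, 0.301, 0.64, -0.301]
contact_force: [-1.0, 0.1, 0.0]
gripper_width: -0.001
t: 18.3
eef_pos: [0.461, 0.1269, 0.222]
tool_rot: [0.663, 0.244, 0.664, -0.244]
contact_force: [-0.5, 0.4, -0.1]
gripper_width: 0.0
t: 18.8
eef_pos: [0.4798, 0.1084, 0.2219]
tool_rot: [0.682, 0.186, 0.682, -0.186]
contact_force: [-1.2, -0.1, 0.3]
gripper_width: 0.001
t: 19.3
eef_pos: [0.5016, 0.0933, 0.2219]
tool_rot: [0.696, 0.126, 0.696, -0.126]
contact_force: [0.1, -0.6, -1.2]
gripper_width: 0.002
t 19.3 pos [501.6  93.3 221.9] F [ 0.1 -0.6 -1.2] M [ 0.01  0.03 -0.02] w 0.2
worldshift [ 79.4 -19.3   0.1] toolshift [-0.1  9.7 81.1] turn [-5.25 -0.    0.  ] yaw cam 69.53
toolshift in goal axes [ -0.1 -34.1  74.2]
[-0.75  0.23  0.53  1.98 -0.14  0.96 -0.52]
```

View pics/wrist11.png

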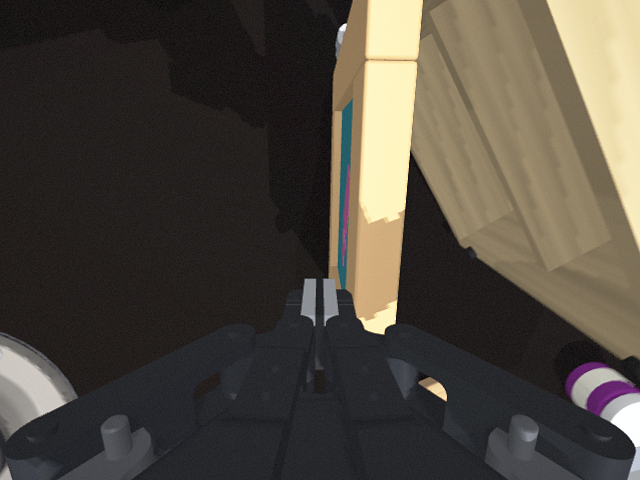

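View pics/scene11.png

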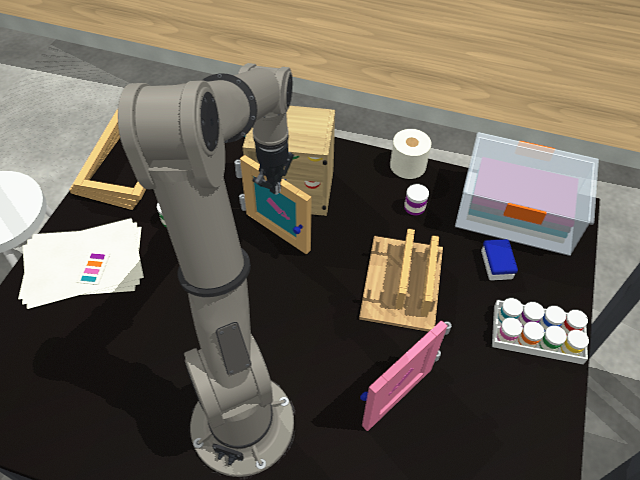

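Run:
```python
from h import *
p,d,T,k=load('pics/wrist11.npz');W=cloud(d,T,k);o=obs();M=rot(o).as_matrix()
Q=(W-o['eef_pos'])@M*1000
for v,u in((300,330),(330,345),(340,370),(335,400),(345,430),(380,400),(400,500),(420,600),(440,520)):print(v,u,Q[v,u].round(0),'z',(W[v,u,2]*1000).round(0))
```

```text
300 330 [-25.  12.   4.] z 247.0
330 345 [-48.  13.   8.] z 270.0
340 370 [-45.   7.  16.] z 267.0
335 400 [-51.  13.  24.] z 273.0
345 430 [-55.  12.  32.] z 277.0
380 400 [-56.   0.  24.] z 278.0
400 500 [-78.  13.  40.] z 300.0
420 600 [-85.  13.  58.] z 307.0
440 520 [-87.  11.  40.] z 309.0
```

```bash
python3 -m jog '-2 -0.75 5.25 -0.333 0 0 0; -2 -0.75 5.25 -0.333 0 0 0; 0 -0.75 5.25 -0.333 0 0 0; 0 -0.75 5.25 -0.333 0 0 0; 0 -0.75 5.25 -0.333 0 0 0' 20
python3 -m jog '0 -0.75 5.25 -0.333 0 0 0; 0 -0.75 5.25 -0.333 0 0 0; 0 -0.75 5.25 -0.333 0 0 0; 0 -0.75 5.25 -0.333 0 0 0; 0 -0.75 5.25 -0.333 0 0 0' 20
python3 -m jog '0 -0.6 4 -0.25 0 0 0; 0 -0.5 3.2 -0.2 0 0 0; 0 -0.35 2.6 -0.167 0 0 0; 0 -0.35 2.6 -0.167 0 0 0; 0 0 0 0 0 0 0' 20
python3 - <<'E'
from h import *
goal([.581,.074,.222],101);p,d,T,k=snap('wrist','12')
E
```

```text
t: 19.9
eef_pos: [0.5254, 0.0824, 0.2259]
tool_rot: [0.704, 0.065, 0.704, -0.065]
contact_force: [-0.0, 0.3, 0.0]
gripper_width: 0.002
t: 20.4
eef_pos: [0.5511, 0.0757, 0.2259]
tool_rot: [0.707, 0.003, 0.707, -0.003]
contact_force: [-0.3, 0.9, 0.7]
gripper_width: -0.002
t: 20.9
eef_pos: [0.5639, 0.0739, 0.226]
tool_rot: [0.707, -0.026, 0.707, 0.026]
contact_force: [-0.3, -0.2, -0.7]
gripper_width: 0.0
t 20.9 pos [563.9  73.9 226. ] F [-0.3 -0.2 -0.7] M [-0.    0.01 -0.01] w 0.0
worldshift [17.1  0.1 -4. ] toolshift [ 4.  -1.2 17. ] turn [-1.14  0.    0.  ] yaw cam 94.14
toolshift in goal axes [ 4.  -3.2 16.8]
```

View pics/wrist12.png

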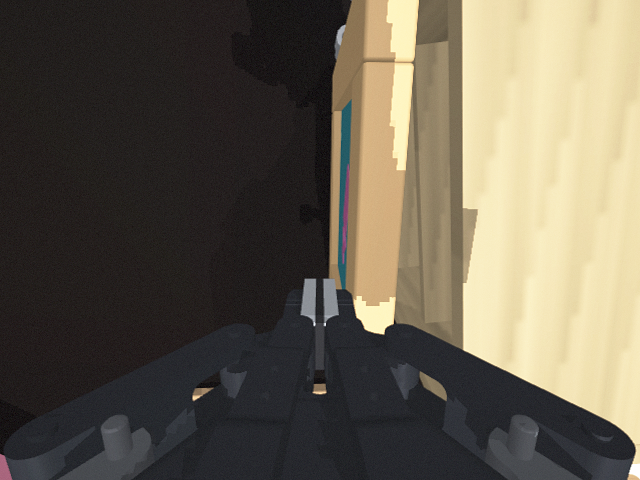

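```bash
python3 -m jog '0 -0.3 2 -0.133 0 0 0; 0 -0.3 2 -0.133 0 0 0; 0 -0.3 2 -0.133 0 0 0; 0 -0.3 2 -0.133 0 0 0; 0 -0.2 1.3 -0.083 0 0 0' 20
python3 -m jog '0 -0.2 1.3 -0.083 0 0 0; 0 -0.2 1.3 -0.083 0 0 0; 0 -0.2 1.3 -0.083 0 0 0; 0 0 0 0 0 0 0; 0 0 0 0 0 0 0' 20
python3 - <<'E'
from h import *
goal([.581,.074,.222],101);p,d,T,k=snap('wrist','13')
E
```

```text
t: 21.45
eef_pos: [0.5733, 0.0735, 0.226]
tool_rot: [0.705, -0.048, 0.705, 0.049]
contact_force: [0.3, 0.7, 0.2]
gripper_width: -0.001
t: 21.95
eef_pos: [0.577, 0.0735, 0.226]
tool_rot: [0.705, -0.057, 0.705, 0.057]
contact_force: [-1.0, 0.3, 0.1]
gripper_width: 0.003
t 21.95 pos [577.   73.5 226. ] F [-1.   0.3  0.1] M [ 0.04 -0.02  0.02] w 0.3
worldshift [ 4.   0.5 -4. ] toolshift [ 4.  -0.1  4. ] turn [-0.28 -0.   -0.  ] yaw cam 99.31
toolshift in goal axes [ 4.  -0.2  4. ]
```

View pics/wrist13.png

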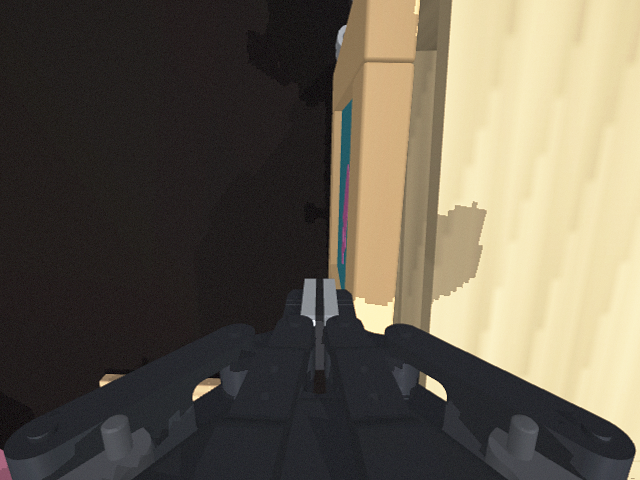

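```bash
python3 -m jog '0 -0.1 0.9 -0.055 0 0 0; 0 -0.1 0.9 -0.055 0 0 0; 0 -0.1 0.9 -0.055 0 0 0; 0 0 0 0 0 0 0' 20
python3 -m jog '0 -0.1 0.7 -0.045 0 0 0; 0 -0.1 0.7 -0.045 0 0 0; 0 0 0 0 0 0 0' 20
```

```text
t: 22.4
eef_pos: [0.5798, 0.0736, 0.226]
tool_rot: [0.704, -0.064, 0.704, 0.064]
contact_force: [0.1, -0.9, 0.3]
gripper_width: 0.003
t: 22.7
eef_pos: [0.5812, 0.0737, 0.226]
tool_rot: [0.704, -0.067, 0.704, 0.067]
contact_force: [-0.2, -0.2, 0.4]
gripper_width: -0.002
```

```bash
python3 -m jog '0 0 0.5 -0.03 0 0 0; 0 0 0.5 -0.03 0 0 0; 0 0 0 0 0 0 0' 20
```

```text
t: 23.0
eef_pos: [0.5822, 0.0739, 0.226]
tool_rot: [0.704, -0.069, 0.704, 0.069]
contact_force: [-0.1, -0.4, 0.4]
gripper_width: -0.002
```

```bash
python3 -m jog '0 0 0.5 0 0 0 0; 0 0 0.5 0 0 0 0; 0 0 0 0 0 0 0' 20
python3 -m jog '0 0 0.5 0 0 0 0; 0 0 0.5 0 0 0 0; 0 0 0 0 0 0 0' 20
python3 - <<'E'
from h import *
goal([.581,.074,.222],101);p,d,T,k=snap('wrist','14');W=cloud(d,T,k)
c=np.array([.6987,.1221]);a=np.radians(10.99);Rm=np.array([[np.cos(a),-np.sin(a)],[np.sin(a),np.cos(a)]])
C=(W[...,:2]-c)@Rm*1000;z=W[...,2]*1000
for v in range(20,300,40):
    s=(z[v]>234)&(z[v]<246)&(C[v,:,0]<-85);t=(z[v]>246)&(z[v]<256)
    print(v,'door x',np.nanpercentile(C[v,s,0],[3,97]).round(1),'y',np.nanmedian(C[v,s,1]).round(0),'cab front',np.nanpercentile(C[v,t,0],[2]).round(1))
E
```

```text
t: 23.3
eef_pos: [0.5831, 0.074, 0.226]
tool_rot: [0.704, -0.069, 0.704, 0.069]
contact_force: [-0.9, -0.4, 0.1]
gripper_width: 0.001
t: 23.6
eef_pos: [0.5834, 0.074, 0.2259]
tool_rot: [0.703, -0.069, 0.704, 0.069]
contact_force: [-5.0, -0.7, 2.4]
gripper_width: -0.001
t 23.6 pos [583.4  74.  225.9] F [-5.  -0.7  2.4] M [-0.14  0.97 -0.03] w -0.1
worldshift [-2.4 -0.  -3.9] toolshift [ 3.9  0.4 -2.3] turn [ 0.03 -0.02 -0.  ] yaw cam 101.19
toolshift in goal axes [ 3.9  0.4 -2.3]
20 door x [-108.2  -91.3] y 83.0 cab front [-84.1]
60 door x [-108.   -91.6] y 71.0 cab front [-84.3]
100 door x [-108.1  -90.9] y 59.0 cab front [-84.4]
140 door x [-108.1  -91.2] y 45.0 cab front [-84.2]
180 door x [-108.2  -90.7] y 31.0 cab front [-84.4]
220 door x [-108.2  -91.8] y 15.0 cab front [-84.2]
260 door x [-108.5  -92.2] y -1.0 cab front [-84.]
```

View pics/wrist14.png

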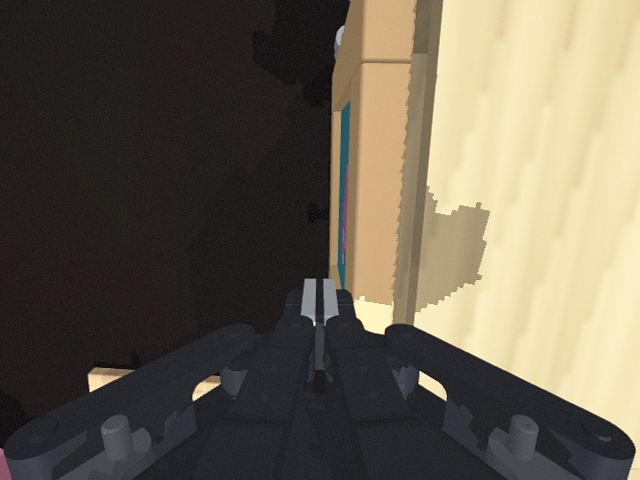

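```bash
python3 -m jog '0 0 0 0 0 0 0; 0 0 -0.4 0 0 0 0; 0 0 -0.4 0 0 0 0; 0 0 -0.6 0 0 0 0; 0 0 -2 0 0 0 0' 20
python3 -m jog '0 0 -8 0 0 0 0; 0 0 -20 0 0 0 0; 0 0 -30 0 0 0 0; 0 0 -30 0 0 0 0; 0 0 -10 0 0 0 0' 20
python3 -m jog '-30 0 0 0 0 0 0; -40 0 -10 0 0 0 0; -20 0 0 0 0 0 0; 0 0 0 0 0 0 0; 0 0 0 0 0 0 0' 20
python3 - <<'E'
from h import *
goal([.4,.074,.3],101)
c=np.array([.6987,.1221]);a=np.radians(10.99);Rm=np.array([[np.cos(a),-np.sin(a)],[np.sin(a),np.cos(a)]])
for n in('wrist','top','scene'):snap(n,'15')
p,d,T,k=load('pics/wrist15.npz');W=cloud(d,T,k);z=W[...,2]
C=(W[...,:2]-c)@Rm*1000
m=(z>.234)&(z<.246)&(C[...,0]>-125)&(C[...,0]<-86)&(abs(C[...,1])<112)
r=cv2.minAreaRect(C[m].astype(np.float32));print(m.sum(),r,np.median(z[m]))
p,d,T,k=load('pics/top15.npz');W=cloud(d,T,k);z=W[...,2]
C=(W[...,:2]-c)@Rm*1000
m=(z>.232)&(z<.2465)&(C[...,0]>-125)&(C[...,0]<-88)&(abs(C[...,1])<118)
r=cv2.minAreaRect(C[m].astype(np.float32));print('top',m.sum(),r,np.median(z[m]))
E
```

```text
t: 24.15
eef_pos: [0.5815, 0.0739, 0.2261]
tool_rot: [0.704, -0.069, 0.703, 0.069]
contact_force: [1.0, -0.5, -0.0]
gripper_width: -0.002
t: 24.65
eef_pos: [0.4818, 0.0537, 0.2258]
tool_rot: [0.703, -0.069, 0.704, 0.069]
contact_force: [0.3, -1.0, 0.3]
gripper_width: -0.003
t: 25.15
eef_pos: [0.4751, 0.0528, 0.3161]
tool_rot: [0.704, -0.069, 0.703, 0.069]
contact_force: [-0.3, 0.0, -0.2]
gripper_width: 0.003
t 25.15 pos [475.1  52.8 316.1] F [-0.3  0.  -0.2] M [-0.03 -0.02  0.05] w 0.2
worldshift [-75.1  21.2 -16.1] toolshift [ 16.   35.4 -69.6] turn [ 0.04  0.01 -0.  ] yaw cam 101.21
toolshift in goal axes [ 16.1  35.1 -69.7]
10168 ((-101.33390808105469, -2.6764373779296875), (218.59828186035156, 31.179929733276367), 89.8333969116211) 0.23954108300434582
top 615 ((-104.51936340332031, -4.79736328125), (27.230289459228516, 219.8095245361328), 0.4684908986091614) 0.24063708342506107
```

View pics/wrist15.png

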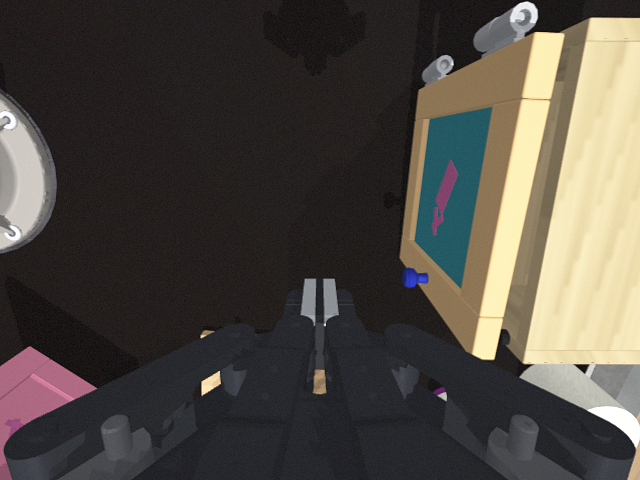

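View pics/scene15.png

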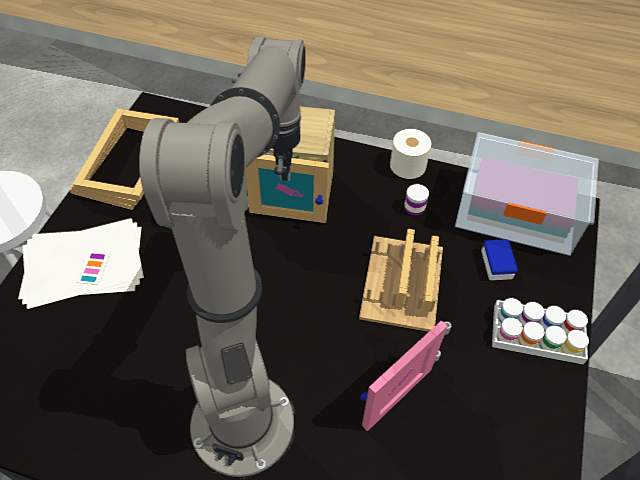

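View pics/top15.png

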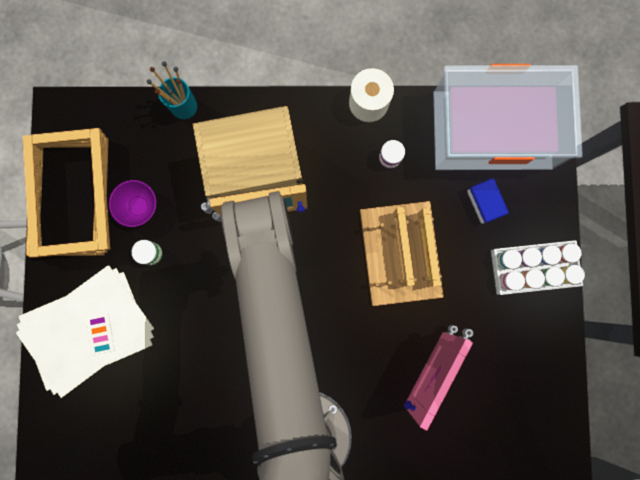

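Run:
```python
from h import *
c=np.array([.6987,.1221]);a=np.radians(10.99);Rm=np.array([[np.cos(a),-np.sin(a)],[np.sin(a),np.cos(a)]])
p,d,T,k=load('pics/wrist15.npz');W=cloud(d,T,k);z=W[...,2]*1000
C=(W[...,:2]-c)@Rm*1000
for v in range(50,355,40):
    s=(z[v]>236)&(z[v]<245)&(C[v,:,0]<-86)&(np.arange(640)>450);t=(z[v]>246)&(z[v]<256)
    print(v,'door x',np.nanpercentile(C[v,s,0],[10,98]).round(1),'y',np.nanmedian(C[v,s,1]).round(0),'z',np.nanmedian(z[v,s]).round(1),'cab',np.nanpercentile(C[v,t,0],[2]).round(1))
A=cv2.imread('pics/wrist15.png')
cv2.imwrite('pics/c10.png',np.hstack([cv2.resize(A[0:110,410:570],None,fx=2.4,fy=2.4,interpolation=2),cv2.resize(A[290:400,460:620],None,fx=2.4,fy=2.4,interpolation=2)]))
```

```text
50 door x [-108.9  -92.7] y 97.0 z 241.0 cab [-84.8]
90 door x [-110.  -94.] y 75.0 z 240.7 cab [-84.3]
130 door x [-110.7  -94. ] y 53.0 z 240.4 cab [-84.5]
170 door x [-111.1  -94.8] y 28.0 z 239.9 cab [-84.7]
210 door x [-112.5  -95.9] y 2.0 z 239.5 cab [-85.]
250 door x [-112.8  -96.9] y -26.0 z 238.9 cab [-85.]
290 door x [-114.2  -98.3] y -56.0 z 238.4 cab [-84.9]
330 door x [-114.6  -99.5] y -88.0 z 238.1 cab [-85.1]
```

View pics/c10.png

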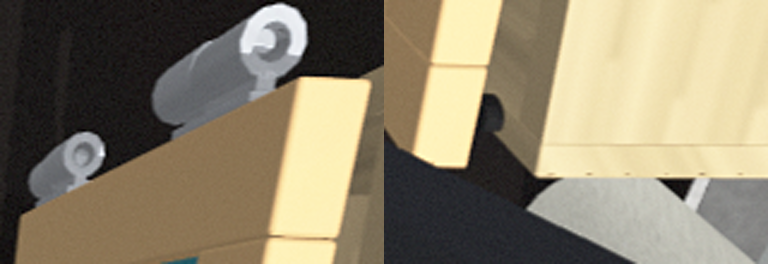

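```bash
cat > gap.py <<'E'
from h import *
import sys
goal([.570,.0717,.226],101.19)
c=np.array([.6987,.1221]);a=np.radians(10.99);Rm=np.array([[np.cos(a),-np.sin(a)],[np.sin(a),np.cos(a)]])
p,d,T,k=snap('wrist',sys.argv[1]);W=cloud(d,T,k);z=W[...,2]*1000
C=(W[...,:2]-c)@Rm*1000
X=[]
for v in range(20,360,4):
    s=(z[v]>236)&(z[v]<245)&(C[v,:,0]<-86)&(np.arange(640)>345);t=(z[v]>246)&(z[v]<256)
    if s.sum()>8 and t.sum()>8:
        y=np.nanmedian(C[v,s,1]); X.append((y,np.nanpercentile(C[v,s,0],98),np.nanpercentile(C[v,t,0],2)))
X=np.array(X);f=np.polyfit(X[:,0],X[:,1],1);g=np.polyfit(X[:,0],X[:,2],1)
print('n',len(X),'y range',X[:,0].min(),X[:,0].max(),'door-cab angle deg',np.degrees(f[0]-g[0]),'gap at y=0',g[1]-f[1],'gap at y=-100',(g[1]-f[1])-100*(g[0]-f[0]))
E
python3 gap.py 16; python3 -m jog '0 0 0 0 0 0 0; 0 0 0 0 0 0 0; 0 0 0 0 0 0 0; 0 0 0 0 0 0 0; 0 0 0 0 0 0 0' 20; python3 gap.py 17
```

```text
t 25.3 pos [474.3  52.5 314.8] F [ 0.6 -0.  -0.4] M [ 0.01  0.02 -0.  ] w -0.4
worldshift [ 95.7  19.2 -88.8] toolshift [88.6  0.2 97.8] turn [ 0.   -0.02  0.  ] yaw cam 101.2
toolshift in goal axes [88.8  0.2 97.6]
n 82 y range -108.89321090976026 105.41061825212734 door-cab angle deg 1.9120826050427782 gap at y=0 11.033169322064538 gap at y=-100 14.370383024875219
t: 25.85
eef_pos: [0.4748, 0.0526, 0.316]
tool_rot: [0.704, -0.069, 0.704, 0.069]
contact_force: [0.7, 0.1, -0.3]
gripper_width: 0.003
t 25.85 pos [474.8  52.6 316. ] F [ 0.7  0.1 -0.3] M [-0.   -0.01 -0.  ] w 0.3
worldshift [ 95.2  19.1 -90. ] toolshift [90.   0.2 97.1] turn [ 0. -0. -0.] yaw cam 101.2
toolshift in goal axes [90.   0.3 97.1]
n 82 y range -109.71238900839165 105.84484639614442 door-cab angle deg 1.7108278472640552 gap at y=0 10.838636375753921 gap at y=-100 13.824594262710363
```

```bash
python3 -m jog '30 0 0 0 0 0 0; 40 0 0 0 0 0 0; 20 0 0 0 0 0 0; 0 0 20 0 0 0 0; 0 0 30 0 0 0 0' 20
python3 -m jog '0 0 25 0 0 0 0; 0 0 15 0 0 0 0; 0 0 7 0 0 0 0; 0 0 2 0 0 0 0; 0 0 2 0 0 0 0' 20
python3 -m jog '0 0 1.5 0 0 0 0; 0 0 1.5 0 0 0 0; 0 0 1 0 0 0 0; 0 0 1 0 0 0 0; 0 0 0 0 0 0 0' 20
python3 gap.py 18
```

```text
t: 26.4
eef_pos: [0.5229, 0.062, 0.2251]
tool_rot: [0.703, -0.069, 0.705, 0.069]
contact_force: [1.1, 0.7, 0.3]
gripper_width: 0.001
t: 26.9
eef_pos: [0.5733, 0.072, 0.2259]
tool_rot: [0.703, -0.069, 0.704, 0.069]
contact_force: [-0.5, 0.2, 0.1]
gripper_width: 0.001
t: 27.4
eef_pos: [0.5788, 0.0732, 0.2261]
tool_rot: [0.704, -0.069, 0.704, 0.069]
contact_force: [-0.3, -0.1, 0.1]
gripper_width: -0.002
t 27.4 pos [578.8  73.2 226.1] F [-0.3 -0.1  0.1] M [-0.05 -0.02  0.02] w -0.2
worldshift [-8.8 -1.5 -0.1] toolshift [ 0.1  0.2 -8.9] turn [ 0.  0. -0.] yaw cam 101.2
toolshift in goal axes [ 0.1  0.2 -8.9]
n 79 y range -34.669763502907955 83.39595948499027 door-cab angle deg -5.831117215888853 gap at y=0 3.708131890891295 gap at y=-100 -6.469087557807256
```

```bash
sed -i 's/range(20,360,4)/range(20,int(sys.argv[2]),4)/' gap.py
python3 -m jog '0 0 0.7 0 0 0 0; 0 0 0.7 0 0 0 0; 0 0 0.7 0 0 0 0; 0 0 0.7 0 0 0 0; 0 0 0 0 0 0 0' 20
python3 -m jog '0 0 0.5 0 0 0 0; 0 0 0.4 0 0 0 0; 0 0 0 0 0 0 0; 0 0 0 0 0 0 0' 20
python3 gap.py 19 280
```

```text
t: 27.95
eef_pos: [0.5816, 0.0738, 0.226]
tool_rot: [0.704, -0.069, 0.704, 0.069]
contact_force: [-0.4, -0.3, 0.5]
gripper_width: -0.002
t: 28.35
eef_pos: [0.5824, 0.0739, 0.226]
tool_rot: [0.704, -0.069, 0.704, 0.069]
contact_force: [0.7, -0.3, 0.2]
gripper_width: 0.001
t 28.35 pos [582.4  73.9 226. ] F [ 0.7 -0.3  0.2] M [-0.03  0.09 -0.03] w 0.1
worldshift [-12.4  -2.2   0. ] toolshift [ -0.    0.2 -12.6] turn [ 0. -0. -0.] yaw cam 101.2
toolshift in goal axes [ -0.    0.2 -12.6]
n 65 y range -8.53208482861063 83.41269308503207 door-cab angle deg 0.6073026454011218 gap at y=0 7.96281449986509 gap at y=-100 9.022757571697207
```

```bash
python3 -m jog '0 0 0.3 0 0 0 0; 0 0 0.3 0 0 0 0; 0 0 0 0 0 0 0; 0 0 0 0 0 0 0' 20
python3 -m jog '0 0 0.2 0 0 0 0; 0 0 0 0 0 0 0; 0 0 0 0 0 0 0' 20
python3 gap.py 20 280
```

```text
t: 28.8
eef_pos: [0.583, 0.074, 0.226]
tool_rot: [0.704, -0.069, 0.704, 0.069]
contact_force: [0.0, 0.3, 0.2]
gripper_width: 0.002
t: 29.1
eef_pos: [0.5831, 0.0741, 0.226]
tool_rot: [0.704, -0.069, 0.704, 0.069]
contact_force: [0.5, 0.8, 0.8]
gripper_width: 0.0
t 29.1 pos [583.1  74.1 226. ] F [0.5 0.8 0.8] M [-0.11  0.1  -0.01] w 0.0
worldshift [-13.1  -2.4   0. ] toolshift [ -0.    0.2 -13.3] turn [ 0. -0. -0.] yaw cam 101.2
toolshift in goal axes [ -0.    0.2 -13.3]
n 65 y range -8.50157711317599 83.37858774715241 door-cab angle deg 0.3166140520209121 gap at y=0 7.482764757048642 gap at y=-100 8.035360523633194
```

```bash
python3 -m jog '0 0 0.15 0 0 0 0; 0 0 0 0 0 0 0; 0 0 0.15 0 0 0 0; 0 0 0 0 0 0 0' 20
python3 -m jog '0 0 0.15 0 0 0 0; 0 0 0 0 0 0 0; 0 0 0.15 0 0 0 0; 0 0 0 0 0 0 0' 20
python3 gap.py 21 280
```

```text
t: 29.55
eef_pos: [0.5832, 0.0741, 0.226]
tool_rot: [0.704, -0.069, 0.704, 0.069]
contact_force: [-2.5, -0.1, 1.6]
gripper_width: 0.001
t: 29.95
eef_pos: [0.5833, 0.0741, 0.2259]
tool_rot: [0.703, -0.069, 0.704, 0.069]
contact_force: [-5.6, -1.1, 2.4]
gripper_width: -0.004
t 29.95 pos [583.3  74.1 225.9] F [-5.6 -1.1  2.4] M [-0.19  1.09 -0.01] w -0.4
worldshift [-13.3  -2.4   0.1] toolshift [ -0.1   0.3 -13.5] turn [ 0.   -0.01 -0.  ] yaw cam 101.2
toolshift in goal axes [ -0.1   0.3 -13.5]
n 65 y range -8.40786260214671 83.29735181593412 door-cab angle deg 0.25759127464813153 gap at y=0 7.376690639390617 gap at y=-100 7.826272226092506
```

```bash
python3 -m jog '0 0 -0.15 0 0 0 0; 0 0 0 0 0 0 0; 0 0 -0.15 0 0 0 0; 0 0 0 0 0 0 0; 0 0 0 0 0 0 0' 20
python3 -m jog '0 0 -0.1 0 0 0 0; 0 0 0 0 0 0 0; 0 0 -0.1 0 0 0 0; 0 0 0 0 0 0 0; 0 0 0 0 0 0 0' 20
python3 gap.py 22 280
python3 -m jog '0 0 -0.1 0 0 0 0; 0 0 -0.1 0 0 0 0; 0 0 -0.1 0 0 0 0; 0 0 -0.1 0 0 0 0; 0 0 0 0 0 0 0' 20
python3 -m jog '0 0 -0.2 0 0 0 0; 0 0 -0.2 0 0 0 0; 0 0 -0.3 0 0 0 0; 0 0 -0.3 0 0 0 0; 0 0 0 0 0 0 0' 20
python3 gap.py 23 280
```

```text
t: 30.5
eef_pos: [0.5833, 0.0741, 0.2259]
tool_rot: [0.704, -0.069, 0.704, 0.069]
contact_force: [-5.8, -1.2, 1.9]
gripper_width: -0.003
t: 31.0
eef_pos: [0.5833, 0.0741, 0.226]
tool_rot: [0.704, -0.069, 0.704, 0.069]
contact_force: [-3.9, -0.9, 1.1]
gripper_width: 0.003
t 31.0 pos [583.3  74.1 226. ] F [-3.9 -0.9  1.1] M [-0.21  0.82 -0.06] w 0.2
worldshift [-13.3  -2.4   0. ] toolshift [ -0.    0.3 -13.5] turn [0. 0. 0.] yaw cam 101.2
toolshift in goal axes [ -0.    0.3 -13.5]
n 65 y range -8.481587874034709 83.35706852406231 door-cab angle deg 0.4294806982894412 gap at y=0 7.488165392451663 gap at y=-100 8.237750618343176
t: 31.55
eef_pos: [0.5832, 0.0741, 0.226]
tool_rot: [0.704, -0.069, 0.703, 0.069]
contact_force: [-0.9, -0.6, -0.0]
gripper_width: 0.004
t: 32.05
eef_pos: [0.5821, 0.0739, 0.2261]
tool_rot: [0.704, -0.069, 0.704, 0.069]
contact_force: [0.2, 0.1, -0.4]
gripper_width: 0.005
t 32.05 pos [582.1  73.9 226.1] F [ 0.2  0.1 -0.4] M [-0.05 -0.07  0.01] w 0.4
worldshift [-12.1  -2.2  -0.1] toolshift [  0.1   0.2 -12.3] turn [ 0.  0. -0.] yaw cam 101.2
toolshift in goal axes [  0.1   0.2 -12.3]
n 65 y range -8.496155559617046 83.52800587172497 door-cab angle deg 0.6870684862585434 gap at y=0 8.247281338902397 gap at y=-100 9.446442066092898
```

```bash
python3 -m jog '0 0 0 0 0 0 0; 0 0 0 0 0 0 0; 0 0 0 0 0 0 0; 0 0 0 0 0 0 0; 0 0 0 0 0 0 0' 20
python3 gap.py 24 280
python3 -m jog '0 0 -4 0 0 0 0; 0 0 -4 0 0 0 0; 0 0 0 0 0 0 0; 0 0 0 0 0 0 0; 0 0 0 0 0 0 0' 20
python3 gap.py 25 280
```

```text
t: 32.6
eef_pos: [0.5819, 0.0738, 0.226]
tool_rot: [0.704, -0.069, 0.704, 0.069]
contact_force: [0.2, 0.5, 0.3]
gripper_width: 0.002
t 32.6 pos [581.9  73.8 226. ] F [0.2 0.5 0.3] M [ 0.01 -0.03  0.02] w 0.1
worldshift [-11.9  -2.1   0. ] toolshift [ -0.    0.2 -12.1] turn [ 0. -0. -0.] yaw cam 101.2
toolshift in goal axes [ -0.    0.2 -12.1]
n 65 y range -8.485734857436551 83.34499026278353 door-cab angle deg 0.7001156269333816 gap at y=0 8.216177271978452 gap at y=-100 9.438109555443631
t: 33.15
eef_pos: [0.5741, 0.0723, 0.2261]
tool_rot: [0.704, -0.069, 0.704, 0.069]
contact_force: [0.9, 0.3, -0.1]
gripper_width: 0.001
t 33.15 pos [574.1  72.3 226.1] F [ 0.9  0.3 -0.1] M [-0.01 -0.02 -0.02] w 0.1
worldshift [-4.1 -0.6 -0.1] toolshift [ 0.1  0.2 -4.2] turn [ 0.  0. -0.] yaw cam 101.2
toolshift in goal axes [ 0.1  0.2 -4.2]
n 65 y range -8.446203782115338 83.58963884296062 door-cab angle deg 0.59612006423316 gap at y=0 8.029222916525342 gap at y=-100 9.069648702332215
```

```bash
python3 -m jog '0 0 3 0 0 0 0; 0 0 2 0 0 0 0; 0 0 1.5 0 0 0 0; 0 0 1 0 0 0 0; 0 0 0.5 0 0 0 0' 20
python3 -m jog '0 0 0.3 0 0 0 0; 0 0 0.3 0 0 0 0; 0 0 0.2 0 0 0 0; 0 0 0.2 0 0 0 0; 0 0 0 0 0 0 0' 20
python3 -m jog '0 0 0.1 0 0 0 0; 0 0 0.1 0 0 0 0; 0 0 0.1 0 0 0 0; 0 0 0 0 0 0 0; 0 0 0 0 0 0 0' 20
python3 gap.py 26 280
```

```text
t: 33.7
eef_pos: [0.582, 0.0738, 0.2259]
tool_rot: [0.704, -0.069, 0.704, 0.069]
contact_force: [-0.5, -0.1, -0.5]
gripper_width: -0.002
t: 34.2
eef_pos: [0.5829, 0.0739, 0.226]
tool_rot: [0.704, -0.069, 0.704, 0.069]
contact_force: [-0.3, -0.6, 0.2]
gripper_width: -0.0
t: 34.7
eef_pos: [0.5831, 0.074, 0.226]
tool_rot: [0.704, -0.069, 0.704, 0.069]
contact_force: [-1.1, -0.8, -0.2]
gripper_width: -0.0
t 34.7 pos [583.1  74.  226. ] F [-1.1 -0.8 -0.2] M [-0.05  0.06  0.02] w -0.0
worldshift [-13.1  -2.3   0. ] toolshift [ -0.    0.2 -13.3] turn [ 0. -0. -0.] yaw cam 101.2
toolshift in goal axes [ -0.    0.2 -13.3]
n 65 y range -8.509523303867141 83.36993063822456 door-cab angle deg 0.3955395830087316 gap at y=0 7.440228445060384 gap at y=-100 8.130575249607164
```

```bash
python3 -m jog '0 0 0.1 0 0 0 0; 0 0 0 0 0 0 0; 0 0 0 0 0 0 0' 20
python3 -m jog '0 0 -0.03 0 0 0 0; 0 0 -0.03 0 0 0 0; 0 0 -0.03 0 0 0 0; 0 0 -0.03 0 0 0 0; 0 0 -0.03 0 0 0 0' 20
python3 gap.py 27 280
python3 -m jog '0 0 -0.03 0 0 0 0; 0 0 -0.03 0 0 0 0; 0 0 -0.03 0 0 0 0; 0 0 -0.03 0 0 0 0; 0 0 -0.03 0 0 0 0' 20
python3 -m jog '0 0 -0.03 0 0 0 0; 0 0 -0.03 0 0 0 0; 0 0 -0.03 0 0 0 0; 0 0 -0.03 0 0 0 0; 0 0 -0.03 0 0 0 0' 20
python3 gap.py 28 280
```

```text
t: 35.05
eef_pos: [0.5832, 0.074, 0.226]
tool_rot: [0.704, -0.069, 0.704, 0.069]
contact_force: [-0.2, -0.6, 0.6]
gripper_width: -0.002
t: 35.55
eef_pos: [0.5832, 0.074, 0.226]
tool_rot: [0.704, -0.069, 0.704, 0.069]
contact_force: [-0.6, -1.1, -0.1]
gripper_width: -0.001
t 35.55 pos [583.2  74.  226. ] F [-0.6 -1.1 -0.1] M [-0.12  0.16 -0.04] w -0.0
worldshift [-13.2  -2.3  -0. ] toolshift [  0.    0.3 -13.4] turn [ 0.  0. -0.] yaw cam 101.19
toolshift in goal axes [  0.    0.3 -13.4]
n 65 y range -8.53697945031384 83.38078387985914 door-cab angle deg 0.3315179415899439 gap at y=0 7.463628405769171 gap at y=-100 8.042236366787048
t: 36.1
eef_pos: [0.5831, 0.0741, 0.226]
tool_rot: [0.704, -0.069, 0.704, 0.069]
contact_force: [0.0, 0.0, 0.4]
gripper_width: -0.003
t: 36.6
eef_pos: [0.5829, 0.0741, 0.226]
tool_rot: [0.704, -0.069, 0.704, 0.069]
contact_force: [-1.8, -0.3, 0.5]
gripper_width: 0.002
t 36.6 pos [582.9  74.1 226. ] F [-1.8 -0.3  0.5] M [ 0.01  0.01 -0.02] w 0.2
worldshift [-12.9  -2.4  -0. ] toolshift [  0.    0.2 -13.1] turn [ 0.  0. -0.] yaw cam 101.2
toolshift in goal axes [  0.    0.2 -13.1]
n 65 y range -8.548812067633389 83.41134179715812 door-cab angle deg 0.40032246867024324 gap at y=0 7.614336554142739 gap at y=-100 8.313031068943499
```

```bash
python3 -m jog '0 0 -1 0 0 0 0; 0 0 -5 0 0 0 0; 0 0 -5 0 0 0 0; 0 0 0 0 0 0 0; 0 0 0 0 0 0 0' 20
python3 gap.py 29 280
```

```text
t: 37.15
eef_pos: [0.5719, 0.0718, 0.2261]
tool_rot: [0.704, -0.069, 0.704, 0.069]
contact_force: [-0.7, 0.4, -0.2]
gripper_width: 0.002
t 37.15 pos [571.9  71.8 226.1] F [-0.7  0.4 -0.2] M [ 0.01 -0.01  0.03] w 0.1
worldshift [-1.9 -0.1 -0.1] toolshift [ 0.1  0.2 -1.9] turn [ 0.  0. -0.] yaw cam 101.2
toolshift in goal axes [ 0.1  0.2 -1.9]
n 65 y range -8.4708002177887 83.49429874506892 door-cab angle deg 1.0804091662705342 gap at y=0 9.080397006941382 gap at y=-100 10.96606672895615
```

```bash
python3 gap.py 30 280|tail -1
python3 -m jog '0 0 0 0 0 0 0; 0 0 0 0 0 0 0; 0 0 0 0 0 0 0; 0 0 0 0 0 0 0; 0 0 0 0 0 0 0' 20 >/dev/null
python3 gap.py 31 280|tail -1
python3 - <<'E'
import cv2
a=cv2.imread('pics/wrist31.png');cv2.imwrite('pics/c11.png',cv2.resize(a[0:330,280:520],None,fx=1.8,fy=1.8))
E
```

```text
n 65 y range -8.497904996489064 83.48533180835393 door-cab angle deg 1.2159540458994134 gap at y=0 9.226959408137589 gap at y=-100 11.34919957352669
n 65 y range -8.616196125302045 83.38663181112356 door-cab angle deg 1.034560290424775 gap at y=0 9.091651938246372 gap at y=-100 10.89730027607648
```

View pics/c11.png

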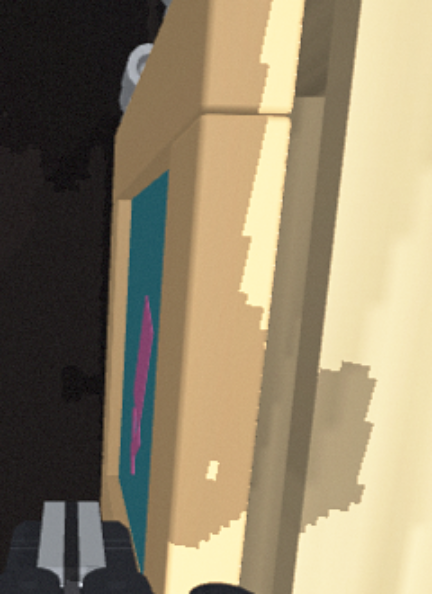

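```bash
python3 -m jog '0 0 4 0 0 0 0; 0 0 3 0 0 0 0; 0 0 1.5 0 0 0 0; 0 0 1 0 0 0 0; 0 0 0.5 0 0 0 0' 20
python3 -m jog '0 0 0.4 0 0 0 0; 0 0 0.3 0 0 0 0; 0 0 0.2 0 0 0 0; 0 0 0.2 0 0 0 0; 0 0 0 0 0 0 0' 20
python3 -m jog '0 0 0.1 0 0 0 0; 0 0 0.1 0 0 0 0; 0 0 0 0 0 0 0; 0 0 0 0 0 0 0; 0 0 0 0 0 0 0' 20
python3 gap.py 32 280
```

```text
t: 38.3
eef_pos: [0.5819, 0.0738, 0.2259]
tool_rot: [0.704, -0.069, 0.704, 0.069]
contact_force: [0.3, -0.1, 1.2]
gripper_width: 0.003
t: 38.8
eef_pos: [0.5829, 0.074, 0.226]
tool_rot: [0.704, -0.069, 0.704, 0.069]
contact_force: [0.6, -0.1, 0.2]
gripper_width: -0.004
t: 39.3
eef_pos: [0.5831, 0.074, 0.226]
tool_rot: [0.704, -0.069, 0.704, 0.069]
contact_force: [0.2, -0.4, 1.4]
gripper_width: -0.001
t 39.3 pos [583.1  74.  226. ] F [ 0.2 -0.4  1.4] M [-0.11  0.06 -0.01] w -0.1
worldshift [-13.1  -2.3   0. ] toolshift [ -0.    0.3 -13.3] turn [ 0. -0. -0.] yaw cam 101.19
toolshift in goal axes [ -0.    0.3 -13.3]
n 65 y range -8.548542982293355 83.35873663382175 door-cab angle deg 0.1891192657386674 gap at y=0 7.353511600475528 gap at y=-100 7.683586987084913
```

```bash
python3 -m jog '0 0 0 0 0 0 0; 0 0 0 0 0 0 0; 0 0 0 0 0 0 0; 0 0 0 0 0 0 0; 0 0 0 0 0 0 0' 20
python3 -m jog '0 0 -10 0 0 0 0; 0 0 -20 0 0 0 0; 0 0 -5 0 0 0 0; 0 0 0 0 0 0 0; 0 0 0 0 0 0 0' 20
python3 gap.py 33 280
```

```text
t: 39.85
eef_pos: [0.5831, 0.074, 0.226]
tool_rot: [0.704, -0.069, 0.704, 0.069]
contact_force: [-0.4, 0.7, 0.6]
gripper_width: 0.002
t: 40.35
eef_pos: [0.5493, 0.0676, 0.2263]
tool_rot: [0.704, -0.069, 0.703, 0.069]
contact_force: [-0.3, 0.0, 0.3]
gripper_width: 0.0
t 40.35 pos [549.3  67.6 226.3] F [-0.3  0.   0.3] M [-0.    0.03 -0.02] w 0.0
worldshift [20.7  4.1 -0.3] toolshift [ 0.3  0.  21.1] turn [ 0.    0.01 -0.  ] yaw cam 101.21
toolshift in goal axes [ 0.3  0.1 21.1]
n 65 y range -8.541048206809066 83.73776787152183 door-cab angle deg 1.5768668440211884 gap at y=0 9.999303193271984 gap at y=-100 12.751455022642144
```

```bash
python3 -m jog '0 0 10 0 0 0 0; 0 0 12 0 0 0 0; 0 0 6 0 0 0 0; 0 0 2 0 0 0 0; 0 0 1 0 0 0 0' 20
python3 -m jog '0 0 0.7 0 0 0 0; 0 0 0.7 0 0 0 0; 0 0 0.7 0 0 0 0; 0 0 0.6 0 0 0 0; 0 0 0 0 0 0 0' 20
python3 gap.py 34 280
```

```text
t: 40.9
eef_pos: [0.5795, 0.0732, 0.2257]
tool_rot: [0.704, -0.069, 0.704, 0.069]
contact_force: [-0.3, 0.2, -0.1]
gripper_width: -0.0
t: 41.4
eef_pos: [0.5819, 0.0738, 0.2261]
tool_rot: [0.704, -0.069, 0.704, 0.069]
contact_force: [-0.9, 0.1, -0.1]
gripper_width: 0.001
t 41.4 pos [581.9  73.8 226.1] F [-0.9  0.1 -0.1] M [-0.09  0.03 -0.02] w 0.1
worldshift [-11.9  -2.1  -0.1] toolshift [  0.1   0.2 -12. ] turn [ 0.  0. -0.] yaw cam 101.2
toolshift in goal axes [  0.1   0.2 -12. ]
n 65 y range -8.591499679144126 83.396959582997 door-cab angle deg 0.6470061823561273 gap at y=0 8.342393476121373 gap at y=-100 9.4716322924087
```

```bash
python3 -m jog '0 0 0.2 0 0 0 0; 0 0 0.2 0 0 0 0; 0 0 0.2 0 0 0 0; 0 0 0 0 0 0 0; 0 0 0 0 0 0 0' 20
python3 gap.py 35 280
python3 -m jog '0 0 0 0 0 0 0; 0 0 0 0 0 0 0; 0 0 0 0 0 0 0; 0 0 -6 0 0 0 0; 0 0 -6 0 0 0 0' 20
python3 -m jog '0 0 0 0 0 0 0; 0 0 0 0 0 0 0; 0 0 0 0 0 0 0; 0 0 0 0 0 0 0' 20
python3 gap.py 36 280
```

```text
t: 41.95
eef_pos: [0.5825, 0.0739, 0.226]
tool_rot: [0.704, -0.069, 0.704, 0.069]
contact_force: [-0.3, 0.2, 0.8]
gripper_width: -0.006
t 41.95 pos [582.5  73.9 226. ] F [-0.3  0.2  0.8] M [-0.01  0.04  0.01] w -0.5
worldshift [-12.5  -2.2  -0. ] toolshift [  0.    0.2 -12.7] turn [ 0.  0. -0.] yaw cam 101.2
toolshift in goal axes [  0.    0.2 -12.7]
n 65 y range -8.543609495597686 83.43141667651079 door-cab angle deg 0.5107957726298746 gap at y=0 7.954568440579578 gap at y=-100 8.846075244345544
t: 42.5
eef_pos: [0.5702, 0.0715, 0.2259]
tool_rot: [0.704, -0.069, 0.704, 0.069]
contact_force: [-0.1, -0.5, 0.1]
gripper_width: 0.001
t: 42.9
eef_pos: [0.5708, 0.0717, 0.226]
tool_rot: [0.704, -0.069, 0.704, 0.069]
contact_force: [0.4, 0.2, 0.1]
gripper_width: 0.002
t 42.9 pos [570.8  71.7 226. ] F [0.4 0.2 0.1] M [-0.02  0.02 -0.03] w 0.1
worldshift [-0.8  0.  -0. ] toolshift [ 0.   0.2 -0.8] turn [ 0.  0. -0.] yaw cam 101.2
toolshift in goal axes [ 0.   0.2 -0.8]
n 65 y range -8.582400604683277 83.49317945280842 door-cab angle deg 1.5723350560882918 gap at y=0 10.210938944822672 gap at y=-100 12.955181312149712
```

```bash
python3 -m jog '0 -15 -20 0 0 0 0; 0 -25 -25 0 0 0 0; 0 -29 -20 0 0 0 0; 0 0 0 0 -1 0 0; 0 0 0 0 -1 0 0' 20
python3 -m jog '0 0 0 0 -1 0 0; 0 0 0 0 -1 0 0; 0 0 0 0 -1 0 0; 0 0 0 0 -0.8 0 0; 0 0 0 0 0 0 0' 20
python3 - <<'E'
from h import *
o=obs();M=rot(o).as_matrix();print(o['eef_pos'].round(4),M.round(3),o['q'].round(2))
c=np.array([.6987,.1221]);a=np.radians(10.99);Rm=np.array([[np.cos(a),-np.sin(a)],[np.sin(a),np.cos(a)]])
print('tcp in cab',Rm.T@(o['eef_pos'][:2]-c)*1000)
E
```

```text
t: 43.45
eef_pos: [0.521, -0.0099, 0.2264]
tool_rot: [0.775, -0.061, 0.625, 0.075]
contact_force: [0.6, 0.8, -0.1]
gripper_width: -0.001
t: 43.95
eef_pos: [0.5175, -0.0094, 0.2243]
tool_rot: [0.881, -0.044, 0.462, 0.086]
contact_force: [0.1, -0.1, -0.5]
gripper_width: 0.002
[ 0.5175 -0.0094  0.2243] [[ 0.558 -0.193  0.807]
 [ 0.111  0.981  0.158]
 [-0.823  0.002  0.569]] [-0.53 -0.03  0.49  2.39 -0.37  0.2   0.5 ]
tcp in cab [-202.98281835  -94.52149375]
```

```bash
python3 -m jog '24 0 4 0 0 0 0; 24 0 4 0 0 0 0; 24 0 4 0 0 0 0; 16 0 3 0 0 0 0; 0 0 0 0 0 0 0' 20
python3 - <<'E'
from h import *
o=obs();M=rot(o).as_matrix();print(o['eef_pos'].round(4),M.round(3),o['q'].round(2),o['t'])
c=np.array([.6987,.1221]);a=np.radians(10.99);Rm=np.array([[np.cos(a),-np.sin(a)],[np.sin(a),np.cos(a)]])
print('tcp in cab',Rm.T@(o['eef_pos'][:2]-c)*1000)
snap('wrist','40')
E
```

```text
t: 44.45
eef_pos: [0.5624, 0.0041, 0.1824]
tool_rot: [0.88, -0.043, 0.463, 0.091]
contact_force: [0.5, -0.5, -0.7]
gripper_width: -0.003
[0.5624 0.0041 0.1824] [[ 0.554 -0.201  0.808]
 [ 0.121  0.98   0.16 ]
 [-0.824  0.009  0.567]] [-0.5   0.16  0.48  2.34 -1.23  0.18  1.32] 44.45
tcp in cab [-156.28126368  -89.81198984]
```

View pics/wrist40.png

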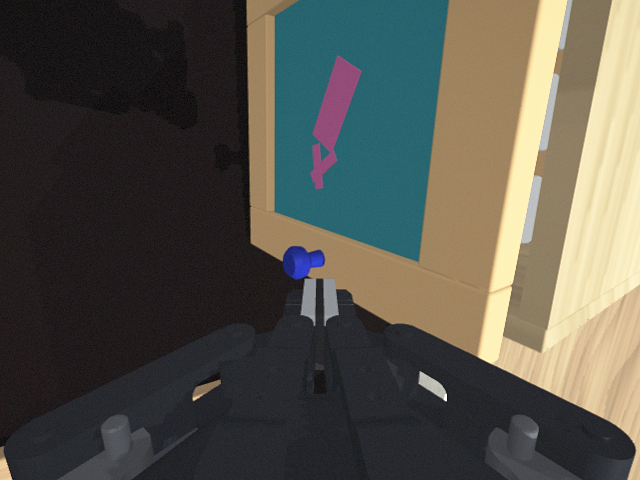

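```bash
python3 -m jog '0 0 0 0 0.8 0 0; 0 0 0 0 0.8 0 0; 5 0 9 0 0 0 0; 4 0 8 0 0 0 0; 0 0 0 0 0 0 0' 20
python3 - <<'E'
from h import *
o=obs();M=rot(o).as_matrix();print(o['eef_pos'].round(4),M.round(3),o['q'].round(2),o['t'])
c=np.array([.6987,.1221]);a=np.radians(10.99);Rm=np.array([[np.cos(a),-np.sin(a)],[np.sin(a),np.cos(a)]])
print('tcp in cab',Rm.T@(o['eef_pos'][:2]-c)*1000)
E
```

```text
t: 45.0
eef_pos: [0.5826, 0.0118, 0.1837]
tool_rot: [0.855, -0.045, 0.507, 0.095]
contact_force: [-0.7, -0.4, -0.6]
gripper_width: -0.001
[0.5826 0.0118 0.1837] [[ 0.468 -0.208  0.859]
 [ 0.117  0.978  0.173]
 [-0.876  0.019  0.482]] [-0.68  0.23  0.68  2.23 -0.83  0.33  0.9 ] 45.0
tcp in cab [-135.01716082  -86.13133754]
```

```bash
python3 -m jog '1.5 0 2.6 0 0 0 0; 1 0 1.7 0 0 0 0; 0.5 0 0.9 0 0 0 0; 0.5 0 0.9 0 0 0 0; 0 0 0 0 0 0 0' 20
python3 - <<'E'
from h import *
o=obs();print(o['eef_pos'].round(4),o['contact_force'].round(1),o['torque'].round(2))
c=np.array([.6987,.1221]);a=np.radians(10.99);Rm=np.array([[np.cos(a),-np.sin(a)],[np.sin(a),np.cos(a)]])
print('tcp in cab',Rm.T@(o['eef_pos'][:2]-c)*1000)
snap('wrist','41')
snap('scene','41')
a=cv2.imread('pics/scene41.png');cv2.imwrite('pics/c12.png',cv2.resize(a[90:240,220:360],None,fx=4,fy=4,interpolation=2))
E
```

```text
t: 45.5
eef_pos: [0.5882, 0.0124, 0.1832]
tool_rot: [0.855, -0.045, 0.508, 0.094]
contact_force: [0.6, -0.8, 0.4]
gripper_width: 0.001
[0.5882 0.0124 0.1832] [ 0.6 -0.8  0.4] [-0.16  0.5   0.08]
tcp in cab [-129.37332768  -86.59661805]
```

View pics/wrist41.png

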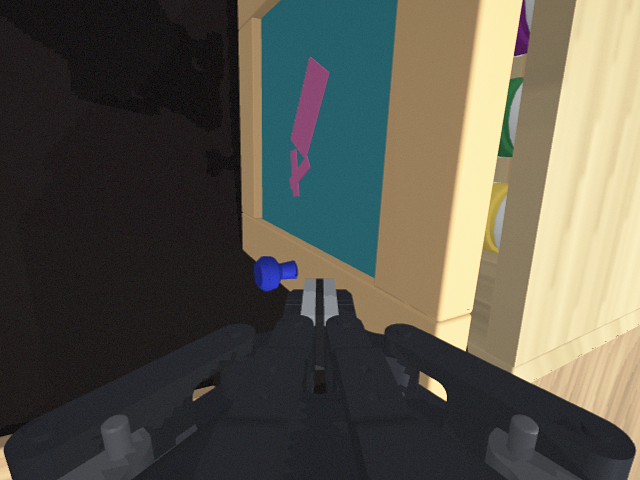

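View pics/c12.png

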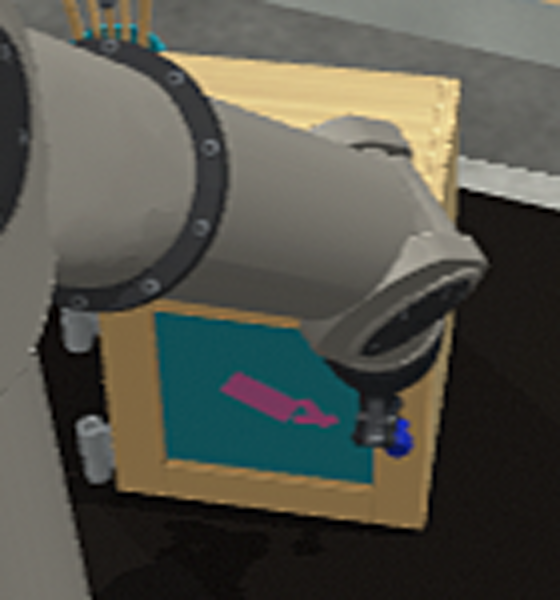

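```bash
for i in 1; do python3 -m jog '0.5 0 0.9 0 0 0 0; 0.5 0 0.9 0 0 0 0; 0.5 0 0.9 0 0 0 0; 0.5 0 0.9 0 0 0 0; 0 0 0 0 0 0 0' 20; done
python3 - <<'E'
from h import *
o=obs();print(o['contact_force'].round(1),o['torque'].round(2))
E
python3 -m jog '0.25 0 0.45 0 0 0 0; 0.25 0 0.45 0 0 0 0; 0.25 0 0.45 0 0 0 0; 0.25 0 0.45 0 0 0 0; 0 0 0 0 0 0 0' 20
python3 - <<'E'
from h import *
o=obs();print(o['contact_force'].round(1),o['torque'].round(2))
E
```

```text
t: 46.1
eef_pos: [0.5924, 0.0134, 0.1832]
tool_rot: [0.855, -0.045, 0.508, 0.094]
contact_force: [0.1, 0.4, -0.5]
gripper_width: -0.001
[ 0.1  0.4 -0.5] [-0.14  0.47 -0.03]
t: 46.6
eef_pos: [0.5943, 0.0138, 0.1832]
tool_rot: [0.855, -0.045, 0.508, 0.094]
contact_force: [0.1, -1.0, -0.4]
gripper_width: 0.001
[ 0.1 -1.  -0.4] [-0.08  0.45  0.02]
```

```bash
python3 gap.py 42 300|tail -1
python3 -m jog '0.5 0 0.9 0 0 0 0; 0.5 0 0.9 0 0 0 0; 0.5 0 0.9 0 0 0 0; 0 0 0 0 0 0 0' 20
python3 gap.py 43 300|tail -1
python3 - <<'E'
from h import *
o=obs();print(o['contact_force'].round(1),o['torque'].round(2))
E
```

```text
n 70 y range -67.05754032634349 13.84104435382502 door-cab angle deg 0.8233970798796877 gap at y=0 7.687242963181021 gap at y=-100 9.124341972701751
t: 47.05
eef_pos: [0.5974, 0.0145, 0.1832]
tool_rot: [0.855, -0.045, 0.508, 0.094]
contact_force: [0.4, -0.4, 1.0]
gripper_width: 0.002
n 70 y range -66.60350748648851 13.401736050038792 door-cab angle deg 0.11005247759997773 gap at y=0 6.564812819712941 gap at y=-100 6.756890628122632
[-0.9  0.3 -0.1] [-0.12  0.49  0.03]
```

```bash
python3 -m jog '0.15 0 0.25 0 0 0 0; 0.15 0 0.25 0 0 0 0; 0 0 0 0 0 0 0; 0 0 0 0 0 0 0' 20
python3 gap.py 44 300|tail -1
python3 -m jog '0.15 0 0.25 0 0 0 0; 0.1 0 0.17 0 0 0 0; 0 0 0 0 0 0 0; 0 0 0 0 0 0 0' 20
python3 gap.py 45 300|tail -1
```

```text
t: 47.5
eef_pos: [0.5978, 0.0146, 0.1831]
tool_rot: [0.855, -0.045, 0.508, 0.094]
contact_force: [-0.3, -1.0, -0.3]
gripper_width: -0.002
n 70 y range -66.62944217903686 13.409127231884176 door-cab angle deg 1.4605047651759204 gap at y=0 6.449718470713719 gap at y=-100 8.998780160052362
t: 47.95
eef_pos: [0.5983, 0.0147, 0.1831]
tool_rot: [0.855, -0.045, 0.508, 0.094]
contact_force: [-0.4, 0.1, -0.5]
gripper_width: -0.002
n 70 y range -66.64543692478755 13.417188052706667 door-cab angle deg 0.9169356061396731 gap at y=0 6.548953597960505 gap at y=-100 8.149308133551228
```

```bash
sed -i "s/^X=np.array(X);/X=np.array(X);print('mean gap',np.median(X[:,1]-0),np.median(X[:,2]),np.median(X[:,2]-X[:,1]));/" gap.py
python3 -m jog '0.15 0 0.25 0 0 0 0; 0.15 0 0.25 0 0 0 0; 0 0 0 0 0 0 0; 0 0 0 0 0 0 0' 20
python3 gap.py 46 300|grep -v shift
python3 -m jog '0.15 0 0.25 0 0 0 0; 0.1 0 0.17 0 0 0 0; 0 0 0 0 0 0 0; 0 0 0 0 0 0 0' 20
python3 gap.py 47 300|grep -v shift
```

```text
t: 48.4
eef_pos: [0.5989, 0.0148, 0.1831]
tool_rot: [0.855, -0.045, 0.508, 0.094]
contact_force: [0.2, -0.1, -0.6]
gripper_width: -0.001
t 48.4 pos [598.9  14.8 183.1] F [ 0.2 -0.1 -0.6] M [-0.12  0.53 -0.05] w -0.1
mean gap -93.19970800108842 -85.3834872394753 7.5903950331100845
n 70 y range -66.47842017820969 13.394811545431468 door-cab angle deg 0.45208243737316617 gap at y=0 6.722085249681484 gap at y=-100 7.511117951941766
t: 48.85
eef_pos: [0.5994, 0.0149, 0.1831]
tool_rot: [0.855, -0.045, 0.508, 0.094]
contact_force: [-0.4, -0.6, 0.1]
gripper_width: 0.004
t 48.85 pos [599.4  14.9 183.1] F [-0.4 -0.6  0.1] M [-0.15  0.5  -0.  ] w 0.3
mean gap -92.6266188371248 -85.4650165487048 7.153235514174035
n 70 y range -66.5343086576498 13.389051699841797 door-cab angle deg -0.6958274083932071 gap at y=0 6.0481402810627 gap at y=-100 4.833692350854632
```

```bash
python3 -m jog '0.15 0 0.25 0 0 0 0; 0.15 0 0.25 0 0 0 0; 0 0 0 0 0 0 0' 20
python3 gap.py 48 300|grep mean
python3 -m jog '0.15 0 0.25 0 0 0 0; 0.15 0 0.25 0 0 0 0; 0 0 0 0 0 0 0' 20
python3 gap.py 49 300|grep -v shift
```

```text
t: 49.2
eef_pos: [0.6, 0.0151, 0.1831]
tool_rot: [0.855, -0.045, 0.508, 0.094]
contact_force: [-0.6, 0.4, 0.4]
gripper_width: 0.001
mean gap -92.36355348608392 -85.4415921343641 6.848797197804295
t: 49.55
eef_pos: [0.6006, 0.0152, 0.1831]
tool_rot: [0.855, -0.045, 0.508, 0.094]
contact_force: [-0.3, -0.6, 0.1]
gripper_width: -0.001
t 49.55 pos [600.6  15.2 183.1] F [-0.3 -0.6  0.1] M [-0.15  0.56 -0.07] w -0.1
mean gap -91.8978958986402 -85.3802267982262 6.3234589167736885
n 70 y range -66.34706471265203 13.149485521197626 door-cab angle deg 1.6657858416096507 gap at y=0 4.874770019889752 gap at y=-100 7.782114776809069
```

```bash
python3 -m jog '0.15 0 0.25 0 0 0 0; 0.15 0 0.25 0 0 0 0; 0 0 0 0 0 0 0' 20
python3 -m jog '0.15 0 0.25 0 0 0 0; 0.15 0 0.25 0 0 0 0; 0 0 0 0 0 0 0' 20
python3 gap.py 50 300|grep -v shift
```

```text
t: 49.9
eef_pos: [0.6008, 0.0152, 0.1829]
tool_rot: [0.855, -0.045, 0.508, 0.094]
contact_force: [-2.2, -0.7, 1.4]
gripper_width: -0.002
t: 50.2
eef_pos: [0.601, 0.0152, 0.1827]
tool_rot: [0.855, -0.045, 0.508, 0.094]
contact_force: [-6.2, -1.3, 4.3]
gripper_width: 0.0
t 50.2 pos [601.   15.2 182.7] F [-6.2 -1.3  4.3] M [-0.19  1.14  0.01] w 0.0
mean gap -91.84151119876648 -85.44121948469373 6.289723746029409
n 70 y range -66.31948359139012 13.146987629469814 door-cab angle deg 0.7429217078978391 gap at y=0 5.379835044835801 gap at y=-100 6.676478033571486
```

```bash
python3 -m jog '-0.15 0 -0.25 0 0 0 0; -0.1 0 -0.17 0 0 0 0; 0 0 0 0 0 0 0; -0.1 0 -0.17 0 0 0 0; 0 0 0 0 0 0 0' 20
python3 gap.py 51 300|grep mean
python3 -m jog '-0.05 0 -0.08 0 0 0 0; 0 0 0 0 0 0 0; -0.05 0 -0.08 0 0 0 0; 0 0 0 0 0 0 0; 0 0 0 0 0 0 0' 20
python3 gap.py 52 300|grep mean
```

```text
t: 50.75
eef_pos: [0.6009, 0.0152, 0.1829]
tool_rot: [0.855, -0.045, 0.508, 0.094]
contact_force: [-3.2, -0.8, 0.0]
gripper_width: -0.0
mean gap -91.71291805869785 -85.44733073356942 6.286045604619282
t: 51.3
eef_pos: [0.6008, 0.0153, 0.183]
tool_rot: [0.855, -0.045, 0.508, 0.094]
contact_force: [-0.9, -1.0, -1.1]
gripper_width: -0.002
mean gap -92.02501492341682 -85.39125881306856 6.482715263233452
```

```bash
python3 -m jog '-0.05 0 -0.08 0 0 0 0; 0 0 0 0 0 0 0; -0.05 0 -0.08 0 0 0 0; 0 0 0 0 0 0 0; 0 0 0 0 0 0 0' 20
python3 gap.py 53 300|grep mean
python3 -m jog '-0.05 0 -0.08 0 0 0 0; -0.1 0 -0.17 0 0 0 0; -0.1 0 -0.17 0 0 0 0; -0.2 0 -0.34 0 0 0 0; 0 0 0 0 0 0 0' 20
python3 gap.py 54 300|grep mean
```

```text
t: 51.85
eef_pos: [0.6008, 0.0152, 0.1832]
tool_rot: [0.855, -0.045, 0.508, 0.094]
contact_force: [0.7, 0.7, -0.4]
gripper_width: -0.005
mean gap -91.68555255350503 -85.4501289375713 6.2470990176629755
t: 52.4
eef_pos: [0.5998, 0.015, 0.1832]
tool_rot: [0.855, -0.045, 0.508, 0.094]
contact_force: [-0.0, -0.3, -0.3]
gripper_width: -0.002
mean gap -92.39424304902622 -85.47858824998038 6.957110817234266
```

```bash
python3 -m jog '0 0 0 0 0 0 0; 0 0 0 0 0 0 0; 0 0 0 0 0 0 0; 0 0 0 0 0 0 0; 0 0 0 0 0 0 0' 20
python3 gap.py 55 300|grep mean
python3 -m jog '-2 0 -3.4 0 0 0 0; -2 0 -3.4 0 0 0 0; 0 0 0 0 0 0 0; 0 0 0 0 0 0 0' 20
python3 gap.py 56 300|grep mean
```

```text
t: 52.95
eef_pos: [0.5997, 0.015, 0.1831]
tool_rot: [0.855, -0.045, 0.508, 0.094]
contact_force: [-0.0, -0.1, -0.2]
gripper_width: -0.001
mean gap -92.25703126433694 -85.44207989383554 6.697102386086591
t: 53.4
eef_pos: [0.5919, 0.0133, 0.1834]
tool_rot: [0.855, -0.045, 0.508, 0.094]
contact_force: [-0.0, -0.4, 0.8]
gripper_width: 0.0
mean gap -91.88135030872071 -85.4833561345561 6.230925888920652
```

```bash
python3 -m jog '-5 0 -9 0 0 0 0; -10 0 -17 0 0 0 0; -12 0 -22 0 0.5 0 0; -12 0 -22 0 1 0 0; 0 0 0 0 0 0 0' 20
python3 - <<'E'
from h import *
o=obs();print(o['t'],o['eef_pos'].round(3),o['q'].round(2))
snap('wrist','57');snap('scene','57')
a=cv2.imread('pics/scene57.png');cv2.imwrite('pics/c13.png',cv2.resize(a[90:240,220:360],None,fx=4,fy=4,interpolation=2))
c=np.array([.6987,.1221]);a=np.radians(10.99);Rm=np.array([[np.cos(a),-np.sin(a)],[np.sin(a),np.cos(a)]])
p,d,T,k=load('pics/wrist57.npz');W=cloud(d,T,k);z=W[...,2]*1000;C=(W[...,:2]-c)@Rm*1000
# outer face: top rail, points z 210..238
for y0 in range(-105,110,30):
    m=(abs(C[...,1]-y0)<4)&(z>212)&(z<236)&(C[...,0]<-90)&(C[...,0]>-135)
    b=(abs(C[...,1]-y0)<4)&(z>16)&(z<45)&(C[...,0]<-90)&(C[...,0]>-135)
    if m.sum()>5: print(y0,m.sum(),np.nanmedian(C[m][:,0]).round(2),'bottom',b.sum(),np.nanmedian(C[b][:,0]).round(2) if b.sum() else '')
E
```

```text
t: 53.95
eef_pos: [0.5132, -0.0032, 0.1858]
tool_rot: [0.812, -0.053, 0.574, 0.091]
contact_force: [0.7, 0.4, 0.3]
gripper_width: 0.001
53.95 [ 0.513 -0.003  0.186] [-0.91  0.15  0.93  2.27 -0.46  0.49  0.58]
-105 840 -110.01 bottom 101 -111.07
-75 976 -109.68 bottom 135 -110.74
-45 1134 -109.57 bottom 167 -110.56
-15 1330 -109.42 bottom 162 -110.41
15 1556 -109.24 bottom 148 -110.31
```

View pics/wrist57.png

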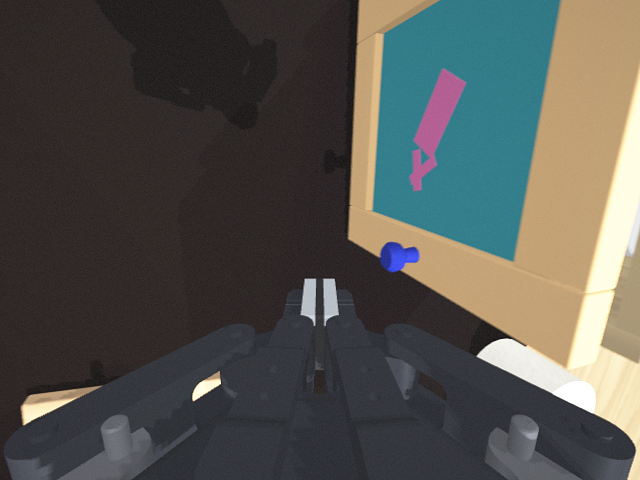

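View pics/scene57.png

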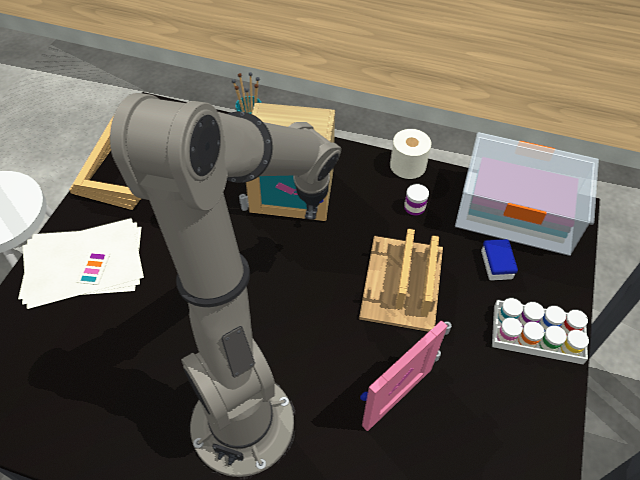

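```bash
python3 -m jog '0 0 -20 0 0 0 0; 0 0 0 0 0 0 0; 0 0 0 0 0 0 0; 0 0 0 0 0 0 0' 20
python3 - <<'E'
from h import *
snap('wrist','58')
c=np.array([.6987,.1221]);a=np.radians(10.99);Rm=np.array([[np.cos(a),-np.sin(a)],[np.sin(a),np.cos(a)]])
p,d,T,k=load('pics/wrist58.npz');W=cloud(d,T,k);z=W[...,2]*1000;C=(W[...,:2]-c)@Rm*1000
for y0 in range(-105,110,30):
    m=(abs(C[...,1]-y0)<4)&(z>212)&(z<236)&(C[...,0]<-90)&(C[...,0]>-135)
    if m.sum()>5: print(y0,np.nanmedian(C[m][:,0]).round(2))
from station import bot
print(bot.hand_in())
E
```

```text
t: 54.45
eef_pos: [0.4963, -0.007, 0.1789]
tool_rot: [0.813, -0.052, 0.573, 0.09]
contact_force: [0.2, -0.3, -0.9]
gripper_width: 0.001
-105 -110.04
-75 -109.67
-45 -109.64
-15 -109.45
15 -109.32
the job is handed in; nothing more can be done
None
```

The blue-knob door is hung on the cabinet with both knuckles home, and shut against the rubber stops. I handed the job in at about 54.5 s with the arm clear of everything.

- **Hanging:** I lifted the door out of the rack and measured the pins with the wrist camera (about −0.4 mm in x and −2 mm in y from nominal). I then lowered it over both pins at 90° open. No resistance showed until the shoulders took its weight, about 4 N. The upper knuckle's top read 209.2–209.4 mm against 210 mm expected, which is home within the camera's error. I did not measure that height again after shutting the door.
- **Shutting:** I pushed the door shut slowly with the closed fingers; readings on the stops peaked at about 6 N horizontally (8 N in all).
- **Rebound:** The door sprang back several times, usually by 1–2° (once about 0.6°), after I let go. The last try used a lower push nearer the free edge, a slow release and a pause. That time it stayed.
- **Last checks:** Two looks about 0.5 s apart showed the door still. Its face lay 109.3 to 110.0 mm ahead of the cabinet's centre, about 0.4° off parallel, against a nominal of about 109.4 mm. The gap measured the same as when the door was pressed shut.
- **Disagreement:** The door's free edge sags slightly, about 0.8–0.9° in one measurement. I put that down to play between the bores and the pins.
- **Other objects:** The rack frames, bowl, box, table jars and the pink look-alike appeared unmoved in the last pictures showing them. The jars inside the cabinet are hidden by the door, so I could not check them.

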